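# Fetch the screwdriver from behind the stack of slide boxes

## Task

The small screwdriver for the spin coater lies on the store board behind three boxes of cover slides. Clear all three boxes onto the grey parking mat, then lay the screwdriver in the middle of the tool rest, along it between its end stops, and then rebuild the stack on the store board just as it stood: two boxes end to end along the front strip with the same small gap between them, and the third on top, centred over that gap. Keep the boxes upright and leave the bottle, the tub and the beaker alone.

Things in the scene. Friction and masses are not known exactly. Their poses are not given: they have to be found in the camera images.
- store_board: Fixed aluminium plate, left or in the middle, 120 x 200 x 6 mm, with 10 mm high lips at its short ends, a wide dark strip along its front (boxes) and a narrow one behind it (screwdriver). Origin: centre of its underside; +x: to the back, y: along its length. Box places (their origins, lengths along y), x, y, z in mm: (-33, 46, 6), (-33, -46, 6) with a 12 mm gap between, and (-33, 0, 42) on top.
- parking_mat: Fixed flat grey rubber mat with a thin white border line, left or in the middle, 140 (x) x 210 (y) x 4 mm thick: the side area for the boxes. Origin: centre of its underside on the worktop, z up. The three boxes fit side by side, for example at x, y = (-32, 50), (-32, -50) and (32, 0) mm, lengths along y.
- tool_rest: Fixed aluminium plate with a dark facing, to the right in front of the spin coater, 56 (x) x 190 (y) x 5 mm thick, with a 14 mm high stop at each end (176 mm between the stops). Origin: centre of its underside on the worktop; y: along its length, z: up. The screwdriver lies on it along y, either way round, its middle over the plate's middle.
- slide_box_a: Box of cover slides, white with a blue lid, 80 x 32 x 36 mm, about 85 g, one of three identical ones (they may change places). Origin: centre of its underside; x: along its 80 mm length, y: across its 32 mm width, z: up. At the start at the left in the lower course. To be kept upright.
- slide_box_b: Box of cover slides, white with a blue lid, 80 x 32 x 36 mm, about 85 g, one of three identical ones (they may change places). Origin: centre of its underside; x: along its 80 mm length, y: across its 32 mm width, z: up. At the start at the right in the lower course. To be kept upright.
- slide_box_c: Box of cover slides, white with a blue lid, 80 x 32 x 36 mm, about 85 g, one of three identical ones (they may change places). Origin: centre of its underside; x: along its 80 mm length, y: across its 32 mm width, z: up. At the start on top of the other two, half a length over. To be kept upright.
- screwdriver: Small screwdriver lying flat, 142 mm long (y), 18 mm thick, about 45 g. Origin: middle of its length, on its underside, z up. Grip it across at its middle, where it balances and acts as a 16 mm wide, 18 mm high bar. It starts along the narrow strip of the store board, 30 mm behind the boxes: open the fingers no wider than 55 mm when taking the lower boxes, so as not to come down on it.
- resist_bottle: Bystander, loose: brown bottle with a pale cap, 52 mm wide, 114 mm high, at the left edge of the worktop. Origin: centre of its underside. To be left alone.
- swab_tub: Bystander, loose: white tub with a wide green lid, 58 mm wide, 68 mm high, between the hot plate and the spin coater. Origin: centre of its underside. To be left alone.
- beaker: Bystander, loose: clear beaker, 54 mm wide, 70 mm high, at the right. Origin: centre of its underside. To be left alone.

How it is judged:
On the way, in this order (a step that is already met when the one before it is completed fails the run):
1. all three boxes set down on the parking mat and let go (x of slide_box_a in the frame of parking_mat between -0.062 and 0.062 m and y of slide_box_a in the frame of parking_mat between -0.095 and 0.095 m and z of slide_box_a in the frame of parking_mat between -0.004 and 0.048 m and linear speed of each of slide_box_a, slide_box_b, slide_box_c below 0.02 m/s and angular speed of each of slide_box_a, slide_box_b, slide_box_c below 0.3 rad/s and contact force between the fingers and slide_box_a below 0.05 N and x of slide_box_b in the frame of parking_mat between -0.062 and 0.062 m and y of slide_box_b in the frame of parking_mat between -0.095 and 0.095 m and z of slide_box_b in the frame of parking_mat between -0.004 and 0.048 m and contact force between the fingers and slide_box_b below 0.05 N and x of slide_box_c in the frame of parking_mat between -0.062 and 0.062 m and y of slide_box_c in the frame of parking_mat between -0.095 and 0.095 m and z of slide_box_c in the frame of parking_mat between -0.004 and 0.048 m and contact force between the fingers and slide_box_c below 0.05 N), for 0.2 s.
2. the screwdriver laid in the middle of the tool rest, along it, and let go, while the boxes stand on the parking mat (all of step 1 and horizontal distance between screwdriver and tool_rest below 0.015 m and angle between the y axis of screwdriver and the y axis of tool_rest, either way round below 0.17 rad and z of screwdriver in the frame of tool_rest between 0 and 0.01 m and linear speed of screwdriver below 0.02 m/s and angular speed of screwdriver below 0.3 rad/s and contact force between the fingers and screwdriver below 0.05 N), for 0.2 s.
At the end, for the whole second after the job is handed in: One box at each of the three stack places on the store board (within 12 mm along each board axis, 5 mm in height, 0.17 rad), whichever is where; the screwdriver on the tool rest, middle within 15 mm, along it within 0.17 rad, either way round; all at rest and let go (((x of slide_box_a in the frame of store_board between -0.045 and -0.021 m and y of slide_box_a in the frame of store_board between 0.034 and 0.058 m and z of slide_box_a in the frame of store_board between 0.001 and 0.011 m and angle between the x axis of slide_box_a and the y axis of store_board, either way round below 0.17 rad and angle between slide_box_a's own z axis and vertical below 0.1 rad) or (x of slide_box_b in the frame of store_board between -0.045 and -0.021 m and y of slide_box_b in the frame of store_board between 0.034 and 0.058 m and z of slide_box_b in the frame of store_board between 0.001 and 0.011 m and angle between the x axis of slide_box_b and the y axis of store_board, either way round below 0.17 rad and angle between slide_box_b's own z axis and vertical below 0.1 rad) or (x of slide_box_c in the frame of store_board between -0.045 and -0.021 m and y of slide_box_c in the frame of store_board between 0.034 and 0.058 m and z of slide_box_c in the frame of store_board between 0.001 and 0.011 m and angle between the x axis of slide_box_c and the y axis of store_board, either way round below 0.17 rad and angle between slide_box_c's own z axis and vertical below 0.1 rad)) and ((x of slide_box_a in the frame of store_board between -0.045 and -0.021 m and y of slide_box_a in the frame of store_board between -0.058 and -0.034 m and z of slide_box_a in the frame of store_board between 0.001 and 0.011 m and angle between the x axis of slide_box_a and the y axis of store_board, either way round below 0.17 rad and angle between slide_box_a's own z axis and vertical below 0.1 rad) or (x of slide_box_b in the frame of store_board between -0.045 and -0.021 m and y of slide_box_b in the frame of store_board between -0.058 and -0.034 m and z of slide_box_b in the frame of store_board between 0.001 and 0.011 m and angle between the x axis of slide_box_b and the y axis of store_board, either way round below 0.17 rad and angle between slide_box_b's own z axis and vertical below 0.1 rad) or (x of slide_box_c in the frame of store_board between -0.045 and -0.021 m and y of slide_box_c in the frame of store_board between -0.058 and -0.034 m and z of slide_box_c in the frame of store_board between 0.001 and 0.011 m and angle between the x axis of slide_box_c and the y axis of store_board, either way round below 0.17 rad and angle between slide_box_c's own z axis and vertical below 0.1 rad)) and ((x of slide_box_a in the frame of store_board between -0.045 and -0.021 m and y of slide_box_a in the frame of store_board between -0.012 and 0.012 m and z of slide_box_a in the frame of store_board between 0.037 and 0.047 m and angle between the x axis of slide_box_a and the y axis of store_board, either way round below 0.17 rad and angle between slide_box_a's own z axis and vertical below 0.1 rad) or (x of slide_box_b in the frame of store_board between -0.045 and -0.021 m and y of slide_box_b in the frame of store_board between -0.012 and 0.012 m and z of slide_box_b in the frame of store_board between 0.037 and 0.047 m and angle between the x axis of slide_box_b and the y axis of store_board, either way round below 0.17 rad and angle between slide_box_b's own z axis and vertical below 0.1 rad) or (x of slide_box_c in the frame of store_board between -0.045 and -0.021 m and y of slide_box_c in the frame of store_board between -0.012 and 0.012 m and z of slide_box_c in the frame of store_board between 0.037 and 0.047 m and angle between the x axis of slide_box_c and the y axis of store_board, either way round below 0.17 rad and angle between slide_box_c's own z axis and vertical below 0.1 rad)) and horizontal distance between screwdriver and tool_rest below 0.015 m and angle between the y axis of screwdriver and the y axis of tool_rest, either way round below 0.17 rad and z of screwdriver in the frame of tool_rest between 0 and 0.01 m and linear speed of each of screwdriver, slide_box_a, slide_box_b, slide_box_c below 0.02 m/s and angular speed of each of screwdriver, slide_box_a, slide_box_b, slide_box_c below 0.3 rad/s and contact force between the fingers and screwdriver below 0.05 N and contact force between the fingers and slide_box_a below 0.05 N and contact force between the fingers and slide_box_b below 0.05 N and contact force between the fingers and slide_box_c below 0.05 N); the robot touches nothing.
It fails at once if a slide box is tipped over (more than 0.6 rad) (angle between any of slide_box_a, slide_box_b, slide_box_c's own z axis and vertical above 0.6 rad).
It fails at once if the bottle, the tub or the beaker is moved by more than 25 mm or tipped (distance of any of resist_bottle, swab_tub, beaker from where it was at the start of the episode above 0.025 m or angle between any of resist_bottle, swab_tub, beaker's own z axis and vertical above 0.3 rad).
It also fails if it takes over 131 s, if anything falls off the work surface, if the arm or the gripper's body presses on something with over 40 N, if the wrist force passes 120 N, or if a joint passes its speed limit or range.

## Robot

A 7-joint arm with a two-finger parallel gripper is mounted at the origin on a cart in front of the work surface, level with it; the furniture and walls round the work are solid. World frame = base frame: x ahead of the robot, y to its left, z up, the work surface at z = 0. Lengths are in m, angles in rad, forces in N, time in s.
With the tool pointing down it reaches from about 0.425 to 0.875 m from the base axis. Payload 4.7 kg.
Tool frame: the origin (TCP) lies between the finger pads; the fingertips stand 14 mm ahead of it and the grasp point (between the pads) lies 5 mm behind it; z points along the fingers, y is the line along which they close (so a half turn about z gives the same grasp; the last joint's range is limited). The gripper opens to 87 mm and grips with 3 to 60 N. Pads are 19 mm wide; open, the fingers measure 117 mm over their backs; the gripper's body (75 mm by 190 mm) begins 51 mm behind the grasp point.
Start: joints at [1.171, 0.321, -0.07, 1.45, 0.023, 1.371, -0.057], TCP at [0.261, -0.595, 0.237] pointing down, gripper open.
Joint ranges: [-2.86, 2.86], [-0.3, 2.09], [-1.38, 1.24], [0.06, 2.45], [-1.56, 4.7], [0.09, 2.05], [-2.69, 2.69]. Speed limits (rad/s): [2.57, 2.57, 3.14, 3.14, 3.14, 3.14, 3.14].

## Interface

Orientations are given as a rotation vector (axis times angle).
In Python, from bench import ctrl gives the robot as it stands.
- The arm moves only by the tool step_arm, never from a script. Its argument "commands" is a list of rows, each an object with "travel": the shift along the tool's x, y, z in m, a list of three; "turn": the turn, a rotation vector about the tool's x, y, z in degrees, a list of three. A call has 1 to 5 rows; each row is the pose to reach, as a shift and turn from the pose commanded when the call began, along the tool's axes at that moment; what a row does not reach only later rows make up. A row lasts 1/10 s, in which the tool goes at most 50 mm and 8.59 degrees, less where a joint would pass 70% of its speed; a pose out of reach is approached as far as the arm can. A call with a gripper value outside its range is refused whole. "gripper" is the opening, from 0 (shut) to 1 (fully open), set as the call begins (left out, the last holds). The fingers move at their own pace and stop on an object; "force" is the grip in N (left out, the last holds). Time passes only in rows, so rows that repeat a pose let the fingers close. It gives the time, the measured TCP pose, the force, the opening and the grip force at its end, in the units of the state.
- ctrl.get_state(): the state, without advancing time (a new reading comes with each control period).
- ctrl.get_image(name): name is "scene" or "top"; returns the picture (420x560x3 uint8, red, green, blue); there is no depth.
- ctrl.camera_model(name): a dict with "fx", "fy", "cx", "cy" (pixels), "R" (3x3) and "t" (3): a world point X has camera coordinates R X + t. Camera axes: x right, y down, z forward; pixel columns grow to the right and rows downward; lengths in m; the calibration is good to about 2 mm. A picture is of the moment at which its call begins. camera_model takes no time and is no camera call.
- ctrl.close_job(): hands the job in; it is judged then, once.
The state is a dict: "time": time; "joint_positions": joint angles; "qd": joint speeds; "joint_torque": joint torques, N m; "position": TCP position; "tool_rot": TCP orientation; "ft_force": force on the tool from outside, world axes, zero at the start; "torque": the same for the moment, N m; "grip_width": opening from 0.0 (shut) to 1.0 (fully open); "grip_force": force on a finger pad.
Only numpy, scipy, OpenCV 4.12 (cv2) and the standard library are available. Lean on these libraries where they do the work, as an engineer would, in place of code of your own. Each camera call takes 0.05 s, during which the arm holds its last target. There are 200 camera calls.

## Working session

There is one attempt and no reset: what is moved stays moved. The work goes in short steps, Python scripts to look and compute and a tool call to move; the robot and the scene stay as the last step left them, time stands still between calls to the robot, and variables do not carry over. Pictures are saved under pics/ and viewed, at most 14 in all, crops included, and the job is handed in when it is done.

Besides the shell and the picture viewer there is one more tool, called as name(argument=value, ...), one argument or row to a line, values as JSON. step_arm: Moves the arm, as the interface text tells. Its arguments: {"type":"object","properties":{"commands":{"type":"array"},"gripper":{"type":"number"},"force":{"type":"number"}},"required":["commands"]}

```bash
mkdir -p pics
python3 - <<'E'
from bench import ctrl
import cv2,numpy as np
for n in("top","scene"):
    im=ctrl.get_image(n); cv2.imwrite(f"pics/{n}0.png",im[:,:,::-1]); np.save(f"{n}0.npy",im)
    m=ctrl.camera_model(n); R=np.array(m["R"]);print(n,m["fx"],m["cx"],m["cy"],np.round(-R.T@np.array(m["t"]),3),np.round(R,3).tolist())
s=ctrl.get_state();print(s)
E
```

```text
top 403.7328886627431 281.310466751106 213.20765459659796 [ 0.415 -0.023  1.205] [[0.0, -1.0, 0.014], [-0.991, -0.002, -0.132], [0.132, -0.014, -0.991]]
scene 488.0971283912941 277.8426268659251 207.98244562140817 [-0.156 -1.073  1.363] [[0.824, -0.566, 0.002], [-0.404, -0.591, -0.698], [0.396, 0.575, -0.716]]
{'time': 0.1, 'joint_positions': array([ 1.17107061,  0.3217389 , -0.07009952,  1.45154269,  0.02257944,
        1.37079556, -0.05687446]), 'qd': array([-5.94814999e-04, -8.26654551e-04,  1.60604776e-05, -2.78072853e-03,
        1.60950638e-03, -4.18892911e-04, -5.91282346e-04]), 'joint_torque': array([ 2.85660280e-04, -4.92569947e+01, -4.05474566e-01, -3.13397777e+01,
       -6.42262702e-02,  3.94820469e-02,  6.37591006e-05]), 'position': array([ 0.26115904, -0.59471818,  0.23558262]), 'tool_rot': array([-3.07295041e+00, -6.45166270e-01,  6.51449275e-04]), 'ft_force': array([0.1886423 , 0.29230448, 0.59134756]), 'torque': array([-0.01206027,  0.0452391 , -0.02786745]), 'grip_force': 0.0, 'grip_width': 1.0023951888493712}
```

View pics/top0.png

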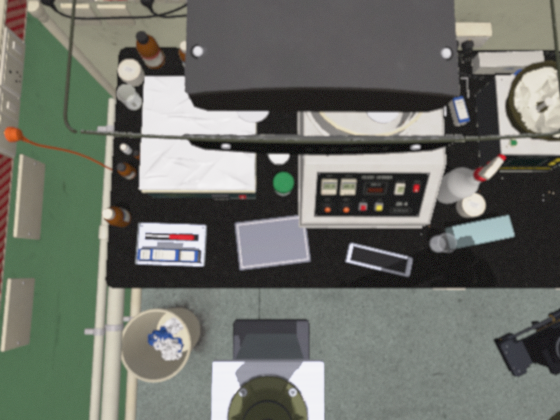

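View pics/scene0.png

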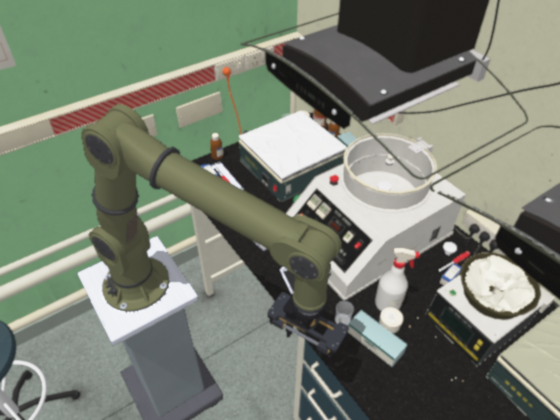

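The top view shows the store board near (171,244), the mat at (272,242), the tool rest at (378,259), the bottle at (118,216), the tub at (283,183) and the beaker at (437,243). The scene view is mostly blocked by the arm.

```bash
cat > h.py <<'E'
from bench import ctrl
import cv2,numpy as np
from scipy.spatial.transform import Rotation as Ro
def cast(uv,z,cam="top"):
    m=ctrl.camera_model(cam);R=np.array(m["R"]);c=-R.T@np.array(m["t"])
    uv=np.atleast_2d(np.array(uv,float))
    d=np.c_[(uv[:,0]-m["cx"])/m["fx"],(uv[:,1]-m["cy"])/m["fy"],np.ones(len(uv))]@R
    return (c+d*((z-c[2])/d[:,2])[:,None])[:,:2]
def rect(mask,z):
    "largest blob -> convex hull cast on plane z -> min area rect (centre mm, sizes mm, angle of long side from y, deg)"
    cs,_=cv2.findContours(mask.astype(np.uint8),cv2.RETR_EXTERNAL,cv2.CHAIN_APPROX_NONE)
    c=max(cs,key=cv2.contourArea)[:,0]
    p=cast(c,z)*1000
    r=cv2.minAreaRect(p.astype(np.float32)); b=cv2.boxPoints(r)
    e=[b[1]-b[0],b[2]-b[1]];l=max(e,key=np.linalg.norm)
    a=np.degrees(np.arctan2(-l[0],l[1])); a=(a+90)%180-90
    return np.round(r[0],1),np.round(sorted(r[1]),1),round(float(a),2),np.round(b,1).tolist()
E
python3 - <<'E'
from h import *
im=np.load("top0.npy");hsv=cv2.cvtColor(im,cv2.COLOR_RGB2HSV);H,S,V=cv2.split(hsv)
def roi(m,x0,x1,y0,y1):
    o=np.zeros_like(m);o[y0:y1,x0:x1]=m[y0:y1,x0:x1];return o
fg=(V>75).astype(np.uint8)
print("board",rect(roi(fg,128,215,218,275),.006))
print("mat",rect(roi(fg,228,318,212,275),.004))
print("rest",rect(roi((V>110).astype(np.uint8),335,420,238,285),.005))
blue=((H>95)&(H<130)&(S>90)&(V>60)).astype(np.uint8)
bl=roi(blue,128,215,235,275)
n,_,st,ce=cv2.connectedComponentsWithStats(bl)
print(st.tolist(),ce.tolist())
red=roi((((H<8)|(H>172))&(S>130)).astype(np.uint8),128,215,218,260)
print("red",rect(red,.015))
a=cv2.resize(im[210:285,100:240],None,fx=5.7,fy=5.7,interpolation=cv2.INTER_CUBIC)
cv2.imwrite("pics/c1.png",a[:,:,::-1])
b=cv2.resize(im[200:290,330:470],None,fx=5.7,fy=5.7,interpolation=cv2.INTER_CUBIC)
cv2.imwrite("pics/c2.png",b[:,:,::-1])
E
```

```text
board (array([483.4, 286.7]), array([128.2, 206.5]), -1.76, [[416.20001220703125, 185.39999389648438], [544.2999877929688, 181.5], [550.5999755859375, 387.8999938964844], [422.5, 391.8999938964844]])
mat (array([495.8, -30. ]), array([151.5, 250.6]), 7.09, [[405.20001220703125, 85.0], [436.1000061035156, -163.60000610351562], [586.4000244140625, -145.0], [555.5, 103.69999694824219]])
rest (array([ 438.4, -328. ]), array([ 61.9, 192.8]), -13.76, [[385.3999938964844, -414.29998779296875], [445.5, -429.0], [491.3999938964844, -241.6999969482422], [431.29998779296875, -227.0]])
[[0, 0, 560, 420, 235083], [150, 249, 3, 11, 19], [174, 249, 5, 12, 40], [137, 250, 3, 10, 22], [194, 250, 4, 12, 36]] [[279.5539320155009, 209.47735906041697], [150.78947368421052, 254.05263157894737], [176.625, 254.925], [138.3181818181818, 254.63636363636363], [195.83333333333334, 255.77777777777777]]
red (array([503.8, 253.7]), array([13.9, 73.4]), -2.94, [[495.0, 217.39999389648438], [508.8999938964844, 216.6999969482422], [512.7000122070312, 290.0], [498.79998779296875, 290.70001220703125]])
```

View pics/c1.png

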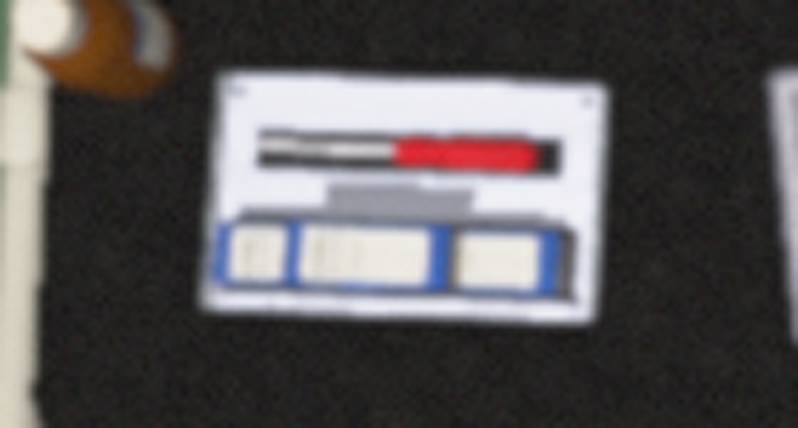

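View pics/c2.png

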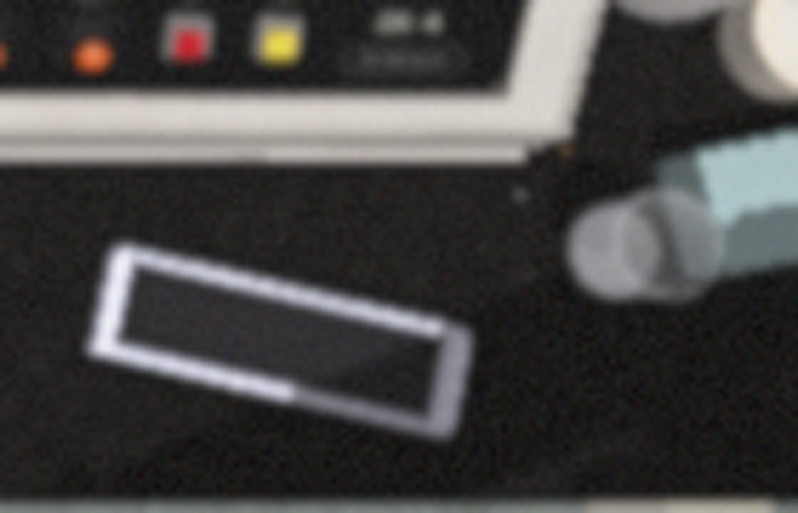

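The crops show the top box spanning u≈150–179 and the lower boxes u≈138–198. The screwdriver runs u≈145–198 at v≈236.5. The rest is a clean frame rectangle at about -14°, with the beaker well to its right. The mat mask leaked into the coater, so I'll redo it.

```bash
cat >> h.py <<'E'
def goto(x,y,z,ang):
    "print travel (m, tool axes) and turn (deg) from measured pose to x,y,z mm with tool x at world angle ang deg, pointing down"
    s=ctrl.get_state();R=Ro.from_rotvec(s["tool_rot"])
    t=R.inv().apply(np.array([x,y,z])/1000-s["position"])
    a=np.radians(ang);T=Ro.from_matrix(np.array([[np.cos(a),np.sin(a),0],[np.sin(a),-np.cos(a),0],[0,0,-1]]).T)
    w=(R.inv()*T).as_rotvec(degrees=True)
    print("travel",np.round(t,4).tolist(),"turn",np.round(w,2).tolist(),"dist",round(float(np.linalg.norm(t)),3),"pos",np.round(s["position"],4),"t",round(s["time"],2),"f",np.round(s["ft_force"],1),"grip",round(s["grip_width"]*87,1),round(s["grip_force"],1))
E
python3 - <<'E'
from h import *
im=np.load("top0.npy");hsv=cv2.cvtColor(im,cv2.COLOR_RGB2HSV);H,S,V=cv2.split(hsv)
for th in (75,110):
  m=np.zeros_like(V);m[205:275,226:312]=(V>th)[205:275,226:312]; m[:,300:][:232]=0
  cs,_=cv2.findContours(m,cv2.RETR_EXTERNAL,2);c=max(cs,key=cv2.contourArea)
  k=cv2.moments(c)
  m[:]=0;m[205:275,226:315]=(V>th)[205:275,226:315];m=cv2.morphologyEx(m,cv2.MORPH_OPEN,np.ones((15,15)))
  print("mat",rect(m,.004))
# screwdriver: non-white within strip
m=np.zeros_like(V);dark=((V<150)|(S>100));m[231:242,141:203]=dark[231:242,141:203];
print("drv",rect(cv2.morphologyEx(m,cv2.MORPH_CLOSE,np.ones((5,9))),.012))
print("top box ends",cast([[150.4,254.5],[179.2,255.5]],.078)*1000)
print("low box ends",cast([[137.9,254.6],[198.5,256]],.042)*1000)
print("bottle base px",cast([[107,216],[131,216],[122,226]],0)*1000,"cap",cast([[108,214]],.114)*1000)
print("rest frame: beaker base",cast([[437,244]],0)*1000,"coater front",cast([[300,226],[420,228]],.0)*1000,cast([[300,226]],.1)*1000)
mm=(H>40)&(H<90)&(S>100);print("tub",cast([[283,183]],.068)*1000)
goto(445,-340,240,50)
E
```

```text
mat (array([506.2, -26.2]), array([172.7, 245.3]), 6.91, [[405.70001220703125, 85.19999694824219], [435.20001220703125, -158.3000030517578], [606.5999755859375, -137.5], [577.0999755859375, 106.0]])
mat (array([507.3, -26.6]), array([170.1, 244.6]), 7.09, [[407.79998779296875, 84.19999694824219], [438.0, -158.5], [606.7999877929688, -137.5], [576.5999755859375, 105.19999694824219]])
drv (array([504.8, 285.1]), array([ 17.8, 153. ]), -1.29, [[494.20001220703125, 208.8000030517578], [512.0, 208.39999389648438], [515.4000244140625, 361.3999938964844], [497.70001220703125, 361.79998779296875]])
top box ends [[449.95543207 323.31093229]
 [447.25624951 243.84109499]]
low box ends [[450.7519901  369.87183727]
 [446.88994223 197.36914095]]
bottle base px [[566.82683036 481.42729903]
 [566.97067291 410.0321874 ]
 [536.86591272 435.24904553]] cap [[557.960237   431.29439548]]
rest frame: beaker base [[ 484.25369435 -506.35625904]] coater front [[ 537.75191068  -95.88091213]
 [ 532.3062372  -457.35824215]] [[527.59322634 -89.84706947]]
tub [[654.72903899 -43.68603353]]
travel [0.2708, -0.1593, -0.0042] turn [-0.1, -0.02, -26.29] dist 0.314 pos [ 0.2612 -0.5947  0.2356] t 0.1 f [0.2 0.3 0.6] grip 87.2 0.0
```

Next to a waypoint in front of the rest, keeping clear of the coater.

step_arm(
  commands=[
    {"travel": [0.271,-0.159,-0.004],"turn": [0,0,-26.3]},
    {"travel": [0.271,-0.159,-0.004],"turn": [0,0,-26.3]},
    {"travel": [0.271,-0.159,-0.004],"turn": [0,0,-26.3]},
    {"travel": [0.271,-0.159,-0.004],"turn": [0,0,-26.3]},
    {"travel": [0.271,-0.159,-0.004],"turn": [0,0,-26.3]},
  ],
)

```text
time: 0.6
position: [0.4085, -0.3907, 0.2394]
tool_rot: [-2.847, -1.328, 0.0]
ft_force: [0.8, -0.3, -0.4]
grip_width: 1.002
grip_force: 0.0
```

Run:
```python
from h import *
print(cast([[236,222],[305,216.5],[309.5,263.5],[241,269.5]],.004)*1000)
im=np.load("top0.npy")
a=cv2.resize(im[200:280,215:335],None,fx=6,fy=6,interpolation=cv2.INTER_CUBIC)
cv2.imwrite("pics/c3.png",a[:,:,::-1])
goto(445,-200,240,75)
```

```text
[[ 549.03124053   95.62082402]
 [ 566.00191052 -110.81814202]
 [ 426.08758174 -123.07387036]
 [ 408.49299304   78.8097795 ]]
travel [0.1696, -0.0946, -0.0006] turn [-0.02, 0.0, -24.99] dist 0.194 pos [ 0.4085 -0.3907  0.2394] t 0.6 f [ 0.8 -0.3 -0.4] grip 87.2 0.0
```

View pics/c3.png

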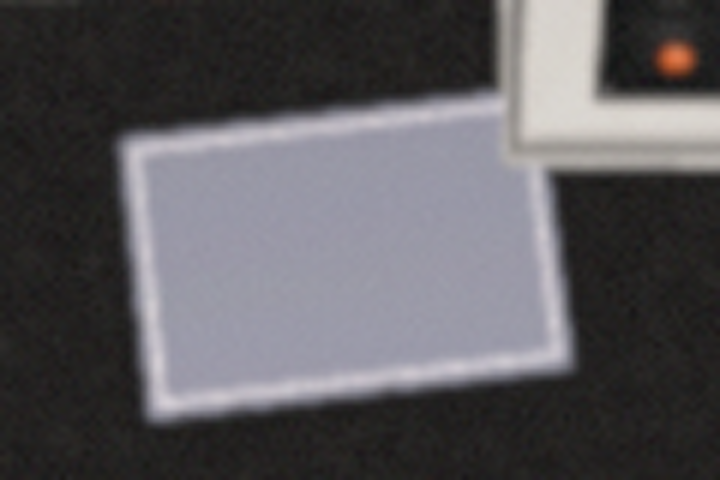

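The mat's corners show it at about (488,-14), turned 5.4°, with the coater overhanging its far right corner. I'll park the boxes toward the left side of the mat.

step_arm(
  commands=[
    {"travel": [0.17,-0.095,-0.001],"turn": [0,0,-25]},
    {"travel": [0.17,-0.095,-0.001],"turn": [0,0,-25]},
    {"travel": [0.17,-0.095,-0.001],"turn": [0,0,-25]},
    {"travel": [0.17,-0.095,-0.001],"turn": [0,0,-25]},
    {"travel": [0.17,-0.095,-0.001],"turn": [0,0,-25]},
  ],
)

```text
time: 1.1
position: [0.4461, -0.1939, 0.241]
tool_rot: [-2.481, -1.926, -0.002]
ft_force: [1.6, -0.0, 0.4]
grip_width: 1.0
grip_force: 0.0
```

```bash
python3 -c "
from h import *
goto(450,50,240,88.2)"
```

```text
travel [0.2372, -0.0567, 0.0014] turn [0.02, -0.1, -12.57] dist 0.244 pos [ 0.4461 -0.1939  0.241 ] t 1.1 f [ 1.6 -0.   0.4] grip 87.0 0.0
```

step_arm(
  commands=[
    {"travel": [0.237,-0.057,0.001],"turn": [0,0,-12.6]},
    {"travel": [0.237,-0.057,0.001],"turn": [0,0,-12.6]},
    {"travel": [0.237,-0.057,0.001],"turn": [0,0,-12.6]},
    {"travel": [0.237,-0.057,0.001],"turn": [0,0,-12.6]},
    {"travel": [0.237,-0.057,0.001],"turn": [0,0,-12.6]},
  ],
)

```text
time: 1.6
position: [0.4502, 0.0445, 0.2397]
tool_rot: [2.266, 2.175, -0.0]
ft_force: [0.6, -0.7, 1.0]
grip_width: 1.005
grip_force: 0.0
```

step_arm(
  commands=[
    {"travel": [0.235,0,0.04]},
    {"travel": [0.235,0,0.04]},
    {"travel": [0.235,0,0.04]},
    {"travel": [0.235,0,0.04]},
    {"travel": [0.235,0,0.04]},
  ],
  gripper=0.7,
)

```text
$.commands[0]: bad value
```

step_arm(
  commands=[
    {"travel": [0,0,0]},
    {"travel": [0,0,0]},
    {"travel": [0,0,0]},
  ],
)

```text
$.commands[0]: bad value
```

```bash
python3 -c "
from h import *
goto(449.5,285,62,88.2)
for n in('top','scene'):
  im=ctrl.get_image(n);np.save(n+'1.npy',im);cv2.imwrite('pics/%s1.png'%n,im[:,:,::-1])"
```

```text
travel [0.2404, -0.0106, 0.1775] turn [0.02, 0.03, -0.56] dist 0.299 pos [0.4502 0.0445 0.2397] t 1.6 f [ 0.6 -0.7  1. ] grip 87.5 0.0
```

View pics/scene1.png

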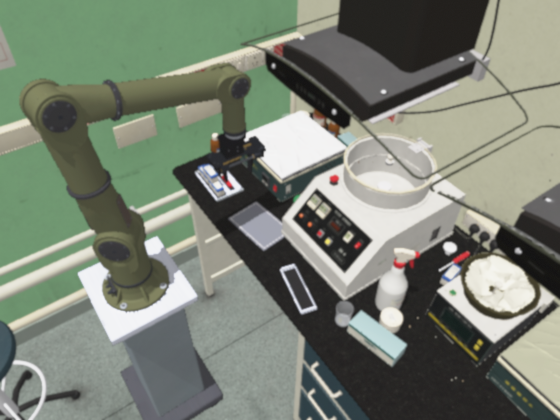

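The scene view is now clear, with the stack at (217,180), the mat at (260,225) and the rest at (298,288). Turn is required in each row. Continuing over the top box.

step_arm(
  commands=[
    {"travel": [0.24,-0.01,0.08],"turn": [0,0,-0.6]},
    {"travel": [0.24,-0.01,0.08],"turn": [0,0,-0.6]},
    {"travel": [0.24,-0.01,0.08],"turn": [0,0,-0.6]},
    {"travel": [0.24,-0.01,0.08],"turn": [0,0,-0.6]},
    {"travel": [0.24,-0.01,0.08],"turn": [0,0,-0.6]},
  ],
  gripper=0.75,
)

```text
time: 2.2
position: [0.4514, 0.2797, 0.16]
tool_rot: [2.258, 2.183, 0.0]
ft_force: [0.7, -1.8, 0.8]
grip_width: 0.762
grip_force: 0.0
```

step_arm(
  commands=[
    {"travel": [0,0,0],"turn": [0,0,0]},
    {"travel": [0,0,0],"turn": [0,0,0]},
    {"travel": [0,0,0],"turn": [0,0,0]},
  ],
)

```text
time: 2.5
position: [0.4515, 0.2775, 0.1606]
tool_rot: [2.258, 2.183, -0.002]
ft_force: [-0.3, 0.6, -0.1]
grip_width: 0.751
grip_force: 0.0
```

Run:
```python
from h import *
goto(449.5,285,62,88.2)
im=np.load("scene1.npy");V=cv2.cvtColor(im,cv2.COLOR_RGB2HSV)[:,:,2]
m=np.zeros_like(V);m[200:252,226:292]=(V>95)[200:252,226:292]
cs,_=cv2.findContours(m,0,1);c=max(cs,key=cv2.contourArea)[:,0]
c=cv2.approxPolyDP(c,4,True)[:,0];print("mat scene",c.tolist(),np.round(cast(c,.004,"scene")*1000).tolist())
m[:]=0;m[258:318,276:322]=(V>95)[258:318,276:322]
cs,_=cv2.findContours(m,0,1);c=max(cs,key=cv2.contourArea)[:,0]
p=cast(c,.005,"scene")*1000;print("rest scene",cv2.minAreaRect(p.astype(np.float32)))
```

```text
travel [0.0076, -0.0023, 0.0986] turn [0.0, 0.08, -0.13] dist 0.099 pos [0.4515 0.2775 0.1606] t 2.5 f [-0.3  0.6 -0.1] grip 65.4 0.0
mat scene [[230, 217], [263, 250], [283, 237], [291, 244], [291, 205], [281, 221], [257, 203]] [[418.0, 81.0], [433.0, -126.0], [527.0, -116.0], [532.0, -160.0], [648.0, 2.0], [567.0, -46.0], [544.0, 87.0]]
rest scene ((438.3271179199219, -325.981201171875), (203.98045349121094, 63.45240020751953), 76.52488708496094)
```

step_arm(
  commands=[
    {"travel": [0.0075,-0.002,0.05],"turn": [0,0,0]},
    {"travel": [0.0075,-0.002,0.08],"turn": [0,0,0]},
    {"travel": [0.0075,-0.002,0.098],"turn": [0,0,0]},
    {"travel": [0.0075,-0.002,0.098],"turn": [0,0,0]},
    {"travel": [0.0075,-0.002,0.098],"turn": [0,0,0]},
  ],
)

```text
time: 3.0
position: [0.4502, 0.2856, 0.0637]
tool_rot: [2.258, 2.182, 0.001]
ft_force: [0.4, 0.4, -0.0]
grip_width: 0.745
grip_force: 0.0
```

step_arm(
  commands=[
    {"travel": [0,0,0],"turn": [0,0,0]},
    {"travel": [0,0,0],"turn": [0,0,0]},
    {"travel": [0,0,0],"turn": [0,0,0]},
    {"travel": [0,0,0],"turn": [0,0,0]},
    {"travel": [0,0,0],"turn": [0,0,0]},
  ],
  gripper=0.2,
  force=15,
)

```text
time: 3.5
position: [0.4491, 0.2872, 0.063]
tool_rot: [2.255, 2.186, 0.001]
ft_force: [0.3, -0.6, 0.7]
grip_width: 0.383
grip_force: 0.4
```

step_arm(
  commands=[
    {"travel": [0,0,-0.01],"turn": [0,0,0]},
    {"travel": [0,0,-0.04],"turn": [0,0,0]},
    {"travel": [0,0,-0.08],"turn": [0,0,0]},
    {"travel": [0,0,-0.08],"turn": [0,0,0]},
    {"travel": [0,0,-0.08],"turn": [0,0,0]},
  ],
)

```text
time: 4.0
position: [0.4494, 0.2874, 0.1438]
tool_rot: [2.255, 2.185, 0.003]
ft_force: [-0.2, -0.0, -1.3]
grip_width: 0.362
grip_force: 15.0
```

```bash
python3 -c "
from h import *
goto(517,19,140,95.4)"
```

```text
travel [-0.2661, 0.076, 0.0039] turn [0.13, -0.01, -7.19] dist 0.277 pos [0.4494 0.2874 0.1438] t 4.0 f [-0.2 -0.  -1.3] grip 31.5 15.0
```

step_arm(
  commands=[
    {"travel": [-0.266,0.076,0],"turn": [0,0,-7.2]},
    {"travel": [-0.266,0.076,0],"turn": [0,0,-7.2]},
    {"travel": [-0.266,0.076,0],"turn": [0,0,-7.2]},
    {"travel": [-0.266,0.076,0],"turn": [0,0,-7.2]},
    {"travel": [-0.266,0.076,0],"turn": [0,0,-7.2]},
  ],
)

```text
time: 4.5
position: [0.5081, 0.0462, 0.1416]
tool_rot: [-2.113, -2.323, 0.003]
ft_force: [0.9, 0.4, -1.2]
grip_width: 0.358
grip_force: 15.0
```

step_arm(
  commands=[
    {"travel": [-0.027,0.008,0],"turn": [0,0,0]},
    {"travel": [-0.027,0.008,0],"turn": [0,0,0]},
    {"travel": [-0.027,0.008,0],"turn": [0,0,0]},
    {"travel": [-0.027,0.008,0],"turn": [0,0,0]},
  ],
)

```text
time: 4.9
position: [0.5186, 0.0239, 0.142]
tool_rot: [-2.11, -2.325, 0.001]
ft_force: [-0.3, 0.3, 0.3]
grip_width: 0.357
grip_force: 15.0
```

```bash
python3 -c "
from h import *
goto(517,19,26,95.4)"
```

```text
travel [-0.0049, -0.0019, 0.116] turn [-0.09, -0.05, 0.14] dist 0.116 pos [0.5186 0.0239 0.142 ] t 4.9 f [-0.3  0.3  0.3] grip 31.0 15.0
```

step_arm(
  commands=[
    {"travel": [-0.005,-0.002,0.05],"turn": [0,0,0]},
    {"travel": [-0.005,-0.002,0.09],"turn": [0,0,0]},
    {"travel": [-0.005,-0.002,0.108],"turn": [0,0,0]},
    {"travel": [-0.005,-0.002,0.1155],"turn": [0,0,0]},
    {"travel": [-0.005,-0.002,0.1155],"turn": [0,0,0]},
  ],
)

```text
time: 5.4
position: [0.5172, 0.0188, 0.0268]
tool_rot: [-2.11, -2.325, 0.001]
ft_force: [0.6, -0.6, -0.7]
grip_width: 0.359
grip_force: 15.0
```

step_arm(
  commands=[
    {"travel": [0,0,0],"turn": [0,0,0]},
    {"travel": [0,0,0],"turn": [0,0,0]},
    {"travel": [0,0,0],"turn": [0,0,0]},
    {"travel": [0,0,0],"turn": [0,0,0]},
    {"travel": [0,0,0],"turn": [0,0,0]},
  ],
  gripper=0.6,
)

```text
time: 5.9
position: [0.5182, 0.0171, 0.0276]
tool_rot: [2.114, 2.323, 0.0]
ft_force: [0.5, 0.4, 0.6]
grip_width: 0.593
grip_force: 0.0
```

step_arm(
  commands=[
    {"travel": [0,0,-0.03],"turn": [0,0,0]},
    {"travel": [0,0,-0.07],"turn": [0,0,0]},
    {"travel": [0,0,-0.11],"turn": [0,0,0]},
    {"travel": [0,0,-0.11],"turn": [0,0,0]},
  ],
)

```text
time: 6.3
position: [0.5219, 0.0176, 0.1426]
tool_rot: [2.109, 2.317, 0.009]
ft_force: [0.4, -0.1, -0.3]
grip_width: 0.601
grip_force: 0.0
```

```bash
python3 -c "
from h import *
goto(450.5,331.5,140,88.2)
print('t',np.round(ctrl.get_state()['position'],4))"
```

```text
travel [0.3192, -0.0415, 0.0014] turn [0.57, 0.11, 7.2] dist 0.322 pos [0.5219 0.0176 0.1426] t 6.3 f [ 0.4 -0.1 -0.3] grip 52.2 0.0
t [0.5219 0.0176 0.1426]
```

step_arm(
  commands=[
    {"travel": [0.319,-0.0415,0.001],"turn": [0.6,0,7.2]},
    {"travel": [0.319,-0.0415,0.001],"turn": [0.6,0,7.2]},
    {"travel": [0.319,-0.0415,0.001],"turn": [0.6,0,7.2]},
    {"travel": [0.319,-0.0415,0.001],"turn": [0.6,0,7.2]},
    {"travel": [0.319,-0.0415,0.001],"turn": [0.6,0,7.2]},
  ],
)

```text
time: 6.8
position: [0.4619, 0.2623, 0.1362]
tool_rot: [-2.252, -2.181, 0.012]
ft_force: [1.5, 0.1, 0.6]
grip_width: 0.602
grip_force: 0.0
```

step_arm(
  commands=[
    {"travel": [0.07,0,0],"turn": [0,0,0]},
    {"travel": [0.07,0,0],"turn": [0,0,0]},
    {"travel": [0.07,0,0],"turn": [0,0,0]},
    {"travel": [0.07,0,0],"turn": [0,0,0]},
    {"travel": [0.07,0,0],"turn": [0,0,0]},
  ],
)

```text
time: 7.3
position: [0.4653, 0.3289, 0.1358]
tool_rot: [-2.254, -2.18, 0.014]
ft_force: [0.1, -0.9, -0.1]
grip_width: 0.6
grip_force: 0.0
```

```bash
python3 -c "
from h import *
goto(450.5,331.5,27,88.2)
im=ctrl.get_image('scene');cv2.imwrite('pics/s2.png',cv2.resize(im[110:310,160:360],None,fx=3,fy=3,interpolation=cv2.INTER_CUBIC)[:,:,::-1])"
```

```text
travel [0.0024, -0.0137, 0.109] turn [-0.61, 0.14, -0.12] dist 0.11 pos [0.4653 0.3289 0.1358] t 7.3 f [ 0.1 -0.9 -0.1] grip 52.2 0.0
```

View pics/s2.png

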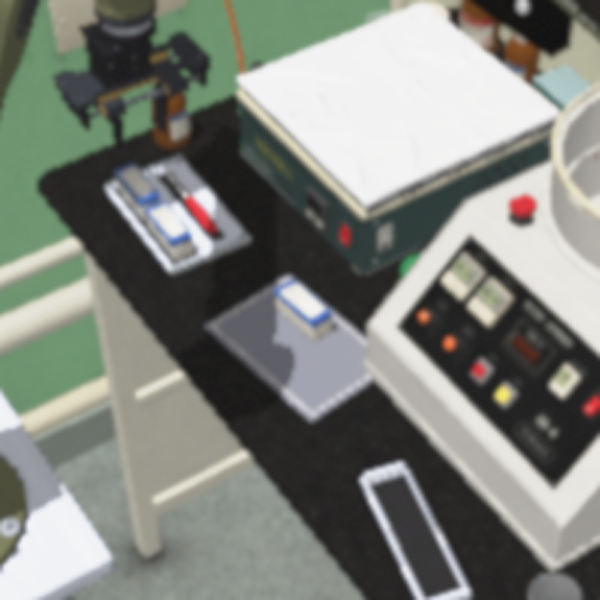

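Box C stands on the back half of the mat and both lower boxes are undisturbed. I'll correct sideways, descend on the left box and grip.

step_arm(
  commands=[
    {"travel": [0.0025,-0.0135,0.02],"turn": [-0.6,0,0]},
    {"travel": [0.0025,-0.0135,0.05],"turn": [-0.6,0,0]},
    {"travel": [0.0025,-0.0135,0.08],"turn": [-0.6,0,0]},
    {"travel": [0.0025,-0.0135,0.109],"turn": [-0.6,0,0]},
    {"travel": [0.0025,-0.0135,0.109],"turn": [-0.6,0,0]},
  ],
)

```text
time: 7.85
position: [0.4485, 0.3299, 0.024]
tool_rot: [2.258, 2.184, -0.012]
ft_force: [-0.7, 0.9, 0.3]
grip_width: 0.602
grip_force: 0.0
```

step_arm(
  commands=[
    {"travel": [0,0,0],"turn": [0,0,0]},
    {"travel": [0,0,0],"turn": [0,0,0]},
    {"travel": [0,0,0],"turn": [0,0,0]},
    {"travel": [0,0,0],"turn": [0,0,0]},
    {"travel": [0,0,0],"turn": [0,0,0]},
  ],
  gripper=0.2,
)

```text
time: 8.35
position: [0.4515, 0.3343, 0.0291]
tool_rot: [2.255, 2.185, 0.003]
ft_force: [0.3, -1.4, 6.2]
grip_width: 0.362
grip_force: 15.0
```

step_arm(
  commands=[
    {"travel": [0,0,-0.003],"turn": [0,0,0]},
    {"travel": [0,0,-0.03],"turn": [0,0,0]},
    {"travel": [0,0,-0.07],"turn": [0,0,0]},
    {"travel": [0,0,-0.11],"turn": [0,0,0]},
    {"travel": [0,0,-0.11],"turn": [0,0,0]},
  ],
)

```text
time: 8.85
position: [0.4523, 0.3367, 0.1429]
tool_rot: [2.254, 2.185, 0.013]
ft_force: [0.1, 0.6, -0.5]
grip_width: 0.363
grip_force: 15.0
```

```bash
python3 -c "
from h import *
goto(450,45,140,95.4)"
```

```text
travel [-0.2916, 0.0067, 0.0017] turn [0.45, -0.22, -7.17] dist 0.292 pos [0.4523 0.3367 0.1429] t 8.85 f [ 0.1  0.6 -0.5] grip 31.5 15.0
```

step_arm(
  commands=[
    {"travel": [-0.29,0.007,0],"turn": [0.4,0,-7.2]},
    {"travel": [-0.29,0.007,0],"turn": [0.4,0,-7.2]},
    {"travel": [-0.29,0.007,0],"turn": [0.4,0,-7.2]},
    {"travel": [-0.29,0.007,0],"turn": [0.4,0,-7.2]},
    {"travel": [-0.29,0.007,0],"turn": [0.4,0,-7.2]},
  ],
)

```text
time: 9.35
position: [0.4474, 0.0844, 0.137]
tool_rot: [-2.111, -2.32, 0.01]
ft_force: [1.7, -0.1, -1.1]
grip_width: 0.361
grip_force: 15.0
```

step_arm(
  commands=[
    {"travel": [-0.04,0.001,0],"turn": [0,0,0]},
    {"travel": [-0.04,0.001,0],"turn": [0,0,0]},
    {"travel": [-0.04,0.001,0],"turn": [0,0,0]},
    {"travel": [-0.04,0.001,0],"turn": [0,0,0]},
  ],
)

```text
time: 9.75
position: [0.4528, 0.0482, 0.1374]
tool_rot: [-2.108, -2.322, 0.008]
ft_force: [-0.3, 0.8, -0.7]
grip_width: 0.359
grip_force: 15.0
```

```bash
python3 -c "
from h import *
goto(450,47,28,95.4)"
```

```text
travel [-0.001, -0.0021, 0.1094] turn [-0.43, -0.03, 0.12] dist 0.109 pos [0.4528 0.0482 0.1374] t 9.75 f [-0.3  0.8 -0.7] grip 31.2 15.0
```

step_arm(
  commands=[
    {"travel": [-0.001,-0.002,0.05],"turn": [-0.4,0,0]},
    {"travel": [-0.001,-0.002,0.085],"turn": [-0.4,0,0]},
    {"travel": [-0.001,-0.002,0.1],"turn": [-0.4,0,0]},
    {"travel": [-0.001,-0.002,0.1085],"turn": [-0.4,0,0]},
    {"travel": [-0.001,-0.002,0.1085],"turn": [-0.4,0,0]},
  ],
)

```text
time: 10.25
position: [0.4501, 0.0472, 0.0287]
tool_rot: [-2.11, -2.325, 0.0]
ft_force: [-0.4, 0.3, -0.8]
grip_width: 0.366
grip_force: 15.0
```

step_arm(
  commands=[
    {"travel": [0,0,0],"turn": [0,0,0]},
    {"travel": [0,0,0],"turn": [0,0,0]},
    {"travel": [0,0,0],"turn": [0,0,0]},
    {"travel": [0,0,0],"turn": [0,0,0]},
    {"travel": [0,0,0],"turn": [0,0,0]},
  ],
  gripper=0.6,
)

```text
time: 10.75
position: [0.4508, 0.0453, 0.0296]
tool_rot: [2.114, 2.323, -0.0]
ft_force: [0.1, 0.0, 0.8]
grip_width: 0.59
grip_force: 0.0
```

step_arm(
  commands=[
    {"travel": [0,0,-0.03],"turn": [0,0,0]},
    {"travel": [0,0,-0.07],"turn": [0,0,0]},
    {"travel": [0,0,-0.11],"turn": [0,0,0]},
    {"travel": [0,0,-0.11],"turn": [0,0,0]},
  ],
)

```text
time: 11.15
position: [0.4544, 0.0458, 0.1442]
tool_rot: [2.109, 2.317, 0.007]
ft_force: [0.0, 0.1, -0.1]
grip_width: 0.598
grip_force: 0.0
```

```bash
python3 -c "
from h import *
goto(449,249,140,88.2)"
```

```text
travel [0.2028, 0.0137, 0.0036] turn [0.55, 0.17, 7.18] dist 0.203 pos [0.4544 0.0458 0.1442] t 11.15 f [ 0.   0.1 -0.1] grip 52.0 0.0
```

step_arm(
  commands=[
    {"travel": [0.203,0.0135,0.003],"turn": [0.4,0,7.2]},
    {"travel": [0.203,0.0135,0.003],"turn": [0.4,0,7.2]},
    {"travel": [0.203,0.0135,0.003],"turn": [0.4,0,7.2]},
    {"travel": [0.203,0.0135,0.003],"turn": [0.4,0,7.2]},
    {"travel": [0.203,0.0135,0.003],"turn": [0.4,0,7.2]},
  ],
)

```text
time: 11.65
position: [0.4426, 0.2555, 0.1361]
tool_rot: [-2.241, -2.19, 0.004]
ft_force: [-0.0, -0.6, -0.1]
grip_width: 0.603
grip_force: 0.0
```

step_arm(
  commands=[
    {"travel": [0,0,0],"turn": [0,0,0]},
    {"travel": [0,0,0],"turn": [0,0,0]},
  ],
)

```text
time: 11.85
position: [0.4446, 0.2481, 0.1354]
tool_rot: [-2.252, -2.183, 0.011]
ft_force: [-0.7, 0.0, -0.2]
grip_width: 0.599
grip_force: 0.0
```

```bash
python3 -c "
from h import *
goto(449,249,28,88.2)"
```

```text
travel [0.0012, 0.0053, 0.1074] turn [-0.47, 0.1, 0.01] dist 0.108 pos [0.4446 0.2481 0.1354] t 11.85 f [-0.7  0.  -0.2] grip 52.2 0.0
```

step_arm(
  commands=[
    {"travel": [0.001,0.005,0.02],"turn": [-0.5,0,0]},
    {"travel": [0.001,0.005,0.05],"turn": [-0.5,0,0]},
    {"travel": [0.001,0.005,0.08],"turn": [-0.5,0,0]},
    {"travel": [0.001,0.005,0.107],"turn": [-0.5,0,0]},
    {"travel": [0.001,0.005,0.107],"turn": [-0.5,0,0]},
  ],
)

```text
time: 12.35
position: [0.4472, 0.2456, 0.0258]
tool_rot: [2.259, 2.183, -0.01]
ft_force: [-0.0, -0.3, 0.4]
grip_width: 0.601
grip_force: 0.0
```

step_arm(
  commands=[
    {"travel": [0,0,0],"turn": [0,0,0]},
    {"travel": [0,0,0],"turn": [0,0,0]},
    {"travel": [0,0,0],"turn": [0,0,0]},
    {"travel": [0,0,0],"turn": [0,0,0]},
    {"travel": [0,0,0],"turn": [0,0,0]},
  ],
  gripper=0.2,
)

```text
time: 12.85
position: [0.4503, 0.2498, 0.0305]
tool_rot: [2.254, 2.184, 0.004]
ft_force: [-1.0, -2.2, 7.0]
grip_width: 0.361
grip_force: 15.0
```

step_arm(
  commands=[
    {"travel": [0,0,-0.003],"turn": [0,0,0]},
    {"travel": [0,0,-0.03],"turn": [0,0,0]},
    {"travel": [0,0,-0.07],"turn": [0,0,0]},
    {"travel": [0,0,-0.11],"turn": [0,0,0]},
    {"travel": [0,0,-0.11],"turn": [0,0,0]},
  ],
)

```text
time: 13.35
position: [0.4516, 0.2521, 0.1441]
tool_rot: [2.252, 2.183, 0.014]
ft_force: [0.3, 0.5, -0.7]
grip_width: 0.363
grip_force: 15.0
```

```bash
python3 -c "
from h import *
goto(457.5,-31,140,95.4)"
```

```text
travel [-0.2828, 0.0146, 0.0035] turn [0.59, -0.11, -7.17] dist 0.283 pos [0.4516 0.2521 0.1441] t 13.35 f [ 0.3  0.5 -0.7] grip 31.6 15.0
```

step_arm(
  commands=[
    {"travel": [-0.283,0.0145,0],"turn": [0.5,0,-7.2]},
    {"travel": [-0.283,0.0145,0],"turn": [0.5,0,-7.2]},
    {"travel": [-0.283,0.0145,0],"turn": [0.5,0,-7.2]},
    {"travel": [-0.283,0.0145,0],"turn": [0.5,0,-7.2]},
    {"travel": [-0.283,0.0145,0],"turn": [0.5,0,-7.2]},
  ],
)

```text
time: 13.85
position: [0.453, 0.005, 0.139]
tool_rot: [-2.112, -2.321, 0.01]
ft_force: [0.4, -0.6, -0.9]
grip_width: 0.358
grip_force: 15.0
```

step_arm(
  commands=[
    {"travel": [-0.033,0.002,0],"turn": [0,0,0]},
    {"travel": [-0.033,0.002,0],"turn": [0,0,0]},
    {"travel": [-0.033,0.002,0],"turn": [0,0,0]},
    {"travel": [-0.033,0.002,0],"turn": [0,0,0]},
  ],
)

```text
time: 14.25
position: [0.4586, -0.024, 0.139]
tool_rot: [-2.108, -2.322, 0.008]
ft_force: [-0.4, -0.6, 0.3]
grip_width: 0.36
grip_force: 15.0
```

```bash
python3 -c "
from h import *
goto(457.5,-31,28,95.4)"
```

```text
travel [-0.0069, -0.0009, 0.111] turn [-0.44, -0.02, 0.13] dist 0.111 pos [ 0.4586 -0.024   0.139 ] t 14.25 f [-0.4 -0.6  0.3] grip 31.3 15.0
```

step_arm(
  commands=[
    {"travel": [-0.007,-0.001,0.05],"turn": [-0.4,0,0]},
    {"travel": [-0.007,-0.001,0.085],"turn": [-0.4,0,0]},
    {"travel": [-0.007,-0.001,0.1],"turn": [-0.4,0,0]},
    {"travel": [-0.007,-0.001,0.11],"turn": [-0.4,0,0]},
    {"travel": [-0.007,-0.001,0.11],"turn": [-0.4,0,0]},
  ],
)

```text
time: 14.75
position: [0.4576, -0.031, 0.0288]
tool_rot: [-2.11, -2.326, 0.0]
ft_force: [0.2, -0.2, -0.6]
grip_width: 0.36
grip_force: 15.0
```

step_arm(
  commands=[
    {"travel": [0,0,0],"turn": [0,0,0]},
    {"travel": [0,0,0],"turn": [0,0,0]},
    {"travel": [0,0,0],"turn": [0,0,0]},
    {"travel": [0,0,0],"turn": [0,0,0]},
    {"travel": [0,0,0],"turn": [0,0,0]},
  ],
  gripper=0.6,
)

```text
time: 15.25
position: [0.458, -0.033, 0.0297]
tool_rot: [2.114, 2.323, -0.001]
ft_force: [1.3, -1.3, -0.3]
grip_width: 0.592
grip_force: 0.0
```

step_arm(
  commands=[
    {"travel": [0,0,-0.03],"turn": [0,0,0]},
    {"travel": [0,0,-0.07],"turn": [0,0,0]},
    {"travel": [0,0,-0.11],"turn": [0,0,0]},
    {"travel": [0,0,-0.11],"turn": [0,0,0]},
  ],
)

```text
time: 15.65
position: [0.4616, -0.033, 0.1442]
tool_rot: [2.108, 2.316, 0.004]
ft_force: [-0.2, -0.2, 0.5]
grip_width: 0.598
grip_force: 0.0
```

```bash
python3 -c "
from h import *
goto(480,240,140,88.2)"
```

```text
travel [0.2701, 0.0439, 0.0032] turn [0.5, 0.27, 7.19] dist 0.274 pos [ 0.4616 -0.033   0.1442] t 15.65 f [-0.2 -0.2  0.5] grip 52.0 0.0
```

Run:
```python
from h import *
im=ctrl.get_image("top");np.save("top2.npy",im)
hsv=cv2.cvtColor(im,cv2.COLOR_RGB2HSV);H,S,V=cv2.split(hsv)
m=np.zeros_like(V);red=((H<8)|(H>172))&(S>130);m[225:250,135:210]=red[225:250,135:210];print("red",rect(m,.015))
m[:]=0;dark=((V<150)|(S>100));m[230:243,141:203]=dark[230:243,141:203]
m=cv2.morphologyEx(m,cv2.MORPH_CLOSE,np.ones((3,9)));print("drv",rect(m,.012))
m[:]=0;m[218:275,128:215]=(V>90)[218:275,128:215];print("board",rect(m,.006))
m[:]=0;m[246:268,132:210]=(V<140)[246:268,132:210];print("strip",rect(m,.006))
cv2.imwrite("pics/c4.png",cv2.resize(im[205:285,120:320],None,fx=4,fy=4,interpolation=cv2.INTER_CUBIC)[:,:,::-1])
```

```text
red (array([503.8, 253.7]), array([13.9, 73.4]), -2.94, [[495.0, 217.39999389648438], [508.8999938964844, 216.6999969482422], [512.7000122070312, 290.0], [498.79998779296875, 290.70001220703125]])
drv (array([505., 285.]), array([ 17.7, 153.1]), -1.4, [[494.29998779296875, 208.8000030517578], [512.0, 208.3000030517578], [515.7000122070312, 361.29998779296875], [498.0, 361.79998779296875]])
board (array([483.5, 286.6]), array([127.3, 205.1]), -1.82, [[416.70001220703125, 186.10000610351562], [543.9000244140625, 182.0], [550.4000244140625, 387.1000061035156], [423.20001220703125, 391.1000061035156]])
strip (array([450.2, 287.4]), array([ 35. , 175.5]), -1.86, [[429.8999938964844, 200.1999969482422], [464.8999938964844, 199.10000610351562], [470.6000061035156, 374.5], [435.6000061035156, 375.6000061035156]])
```

View pics/c4.png

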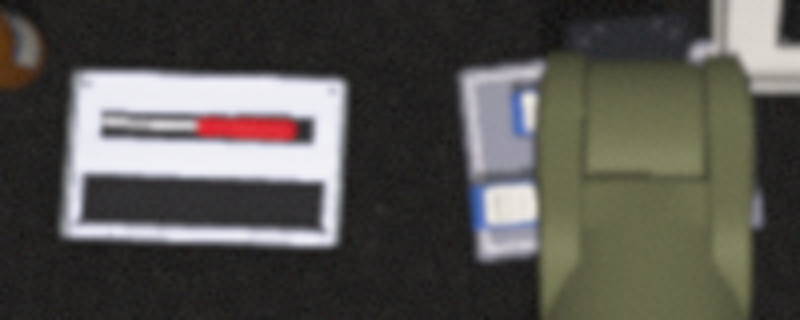

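The strip centre (450.2,287.4) matches the expected place of the stack. The screwdriver spans crop u 102–298, so its middle is about (505,288.5).

step_arm(
  commands=[
    {"travel": [0.27,0.044,0.003],"turn": [0.4,0,7.2]},
    {"travel": [0.27,0.044,0.003],"turn": [0.4,0,7.2]},
    {"travel": [0.27,0.044,0.003],"turn": [0.4,0,7.2]},
    {"travel": [0.27,0.044,0.003],"turn": [0.4,0,7.2]},
    {"travel": [0.27,0.044,0.003],"turn": [0.4,0,7.2]},
  ],
  gripper=0.5,
)

```text
time: 16.2
position: [0.4735, 0.2108, 0.1351]
tool_rot: [-2.253, -2.182, 0.011]
ft_force: [-0.1, 0.4, 0.9]
grip_width: 0.501
grip_force: 0.0
```

step_arm(
  commands=[
    {"travel": [0.07,0.02,0],"turn": [0,0,0]},
    {"travel": [0.07,0.02,0],"turn": [0,0,0]},
    {"travel": [0.07,0.02,0],"turn": [0,0,0]},
    {"travel": [0.07,0.02,0],"turn": [0,0,0]},
    {"travel": [0.07,0.02,0],"turn": [0,0,0]},
  ],
)

```text
time: 16.7
position: [0.4961, 0.2772, 0.1354]
tool_rot: [-2.254, -2.182, 0.012]
ft_force: [0.2, -0.8, -0.1]
grip_width: 0.5
grip_force: 0.0
```

```bash
python3 -c "
from h import *
goto(505,288.5,23,88.2)"
```

```text
travel [0.0119, 0.0095, 0.1123] turn [-0.48, 0.16, -0.07] dist 0.113 pos [0.4961 0.2772 0.1354] t 16.7 f [ 0.2 -0.8 -0.1] grip 43.5 0.0
```

step_arm(
  commands=[
    {"travel": [0.012,0.0095,0.02],"turn": [-0.5,0,0]},
    {"travel": [0.012,0.0095,0.05],"turn": [-0.5,0,0]},
    {"travel": [0.012,0.0095,0.08],"turn": [-0.5,0,0]},
    {"travel": [0.012,0.0095,0.104],"turn": [-0.5,0,0]},
    {"travel": [0.012,0.0095,0.104],"turn": [-0.5,0,0]},
  ],
)

```text
time: 17.2
position: [0.5038, 0.2867, 0.0291]
tool_rot: [2.258, 2.183, -0.01]
ft_force: [0.4, -0.9, -0.3]
grip_width: 0.499
grip_force: 0.0
```

step_arm(
  commands=[
    {"travel": [0,0,0],"turn": [0,0,0]},
    {"travel": [0,0,0],"turn": [0,0,0]},
    {"travel": [0,0,0],"turn": [0,0,0]},
  ],
)

```text
time: 17.5
position: [0.5066, 0.2909, 0.034]
tool_rot: [2.254, 2.184, 0.005]
ft_force: [-0.2, 0.9, -0.2]
grip_width: 0.502
grip_force: 0.0
```

```bash
python3 -c "
from h import *
goto(505,288.5,22,88.2)"
```

```text
travel [-0.0025, -0.0016, 0.012] turn [0.25, -0.0, -0.02] dist 0.012 pos [0.5066 0.2909 0.034 ] t 17.5 f [-0.2  0.9 -0.2] grip 43.7 0.0
```

step_arm(
  commands=[
    {"travel": [-0.0025,-0.0015,0.012],"turn": [0,0,0]},
    {"travel": [-0.0025,-0.0015,0.012],"turn": [0,0,0]},
    {"travel": [-0.0025,-0.0015,0.012],"turn": [0,0,0]},
  ],
)

```text
time: 17.8
position: [0.5046, 0.2884, 0.0206]
tool_rot: [2.254, 2.185, 0.003]
ft_force: [1.5, 1.0, 2.8]
grip_width: 0.498
grip_force: 1.1
```

step_arm(
  commands=[
    {"travel": [0,0,0],"turn": [0,0,0]},
    {"travel": [0,0,0],"turn": [0,0,0]},
    {"travel": [0,0,0],"turn": [0,0,0]},
    {"travel": [0,0,0],"turn": [0,0,0]},
    {"travel": [0,0,0],"turn": [0,0,0]},
  ],
  gripper=0.05,
)

```text
time: 18.3
position: [0.5035, 0.2885, 0.0205]
tool_rot: [2.254, 2.186, 0.0]
ft_force: [-2.1, -0.2, 5.7]
grip_width: 0.175
grip_force: 16.2
```

step_arm(
  commands=[
    {"travel": [0,0,0],"turn": [0,0,0]},
    {"travel": [0,0,-0.02],"turn": [0,0,0]},
    {"travel": [0,0,-0.06],"turn": [0,0,0]},
    {"travel": [0,0,-0.1],"turn": [0,0,0]},
    {"travel": [0,0,-0.13],"turn": [0,0,0]},
  ],
)

```text
time: 18.8
position: [0.5037, 0.2882, 0.1518]
tool_rot: [2.254, 2.185, 0.001]
ft_force: [-0.1, 0.1, -0.6]
grip_width: 0.175
grip_force: 15.0
```

```bash
python3 -c "
from h import *
goto(450,50,160,88.2)"
```

```text
travel [-0.2398, -0.0462, -0.008] turn [0.12, 0.06, 0.02] dist 0.244 pos [0.5037 0.2882 0.1518] t 18.8 f [-0.1  0.1 -0.6] grip 15.3 15.0
```

Holding at 15.3 mm, so it's gripped at the middle bar. Carrying it round to the rest, at height.

step_arm(
  commands=[
    {"travel": [-0.24,-0.06,-0.07],"turn": [0,0,0]},
    {"travel": [-0.24,-0.06,-0.07],"turn": [0,0,0]},
    {"travel": [-0.24,-0.06,-0.07],"turn": [0,0,0]},
    {"travel": [-0.24,-0.06,-0.07],"turn": [0,0,0]},
    {"travel": [-0.24,-0.06,-0.07],"turn": [0,0,0]},
  ],
)

```text
time: 19.3
position: [0.4384, 0.0614, 0.216]
tool_rot: [2.255, 2.186, -0.001]
ft_force: [0.7, -1.4, -1.4]
grip_width: 0.176
grip_force: 15.0
```

```bash
python3 -c "
from h import *
goto(435,-170,220,80)"
```

```text
travel [-0.2314, 0.0038, -0.0038] turn [0.02, 0.05, 8.21] dist 0.231 pos [0.4384 0.0614 0.216 ] t 19.3 f [ 0.7 -1.4 -1.4] grip 15.3 15.0
```

step_arm(
  commands=[
    {"travel": [-0.235,0.004,-0.004],"turn": [0,0,8.2]},
    {"travel": [-0.235,0.004,-0.004],"turn": [0,0,8.2]},
    {"travel": [-0.235,0.004,-0.004],"turn": [0,0,8.2]},
    {"travel": [-0.235,0.004,-0.004],"turn": [0,0,8.2]},
    {"travel": [-0.235,0.004,-0.004],"turn": [0,0,8.2]},
  ],
)

```text
time: 19.8
position: [0.4348, -0.1759, 0.2203]
tool_rot: [2.409, 2.014, -0.001]
ft_force: [0.6, 0.8, -0.1]
grip_width: 0.172
grip_force: 15.0
```

```bash
python3 -c "
from h import *
goto(438.4,-326.5,150,76.3)"
```

```text
travel [-0.1475, 0.0303, 0.0705] turn [0.03, 0.09, 3.49] dist 0.166 pos [ 0.4348 -0.1759  0.2203] t 19.8 f [ 0.6  0.8 -0.1] grip 15.0 15.0
```

step_arm(
  commands=[
    {"travel": [-0.1475,0.03,0.05],"turn": [0,0,3.5]},
    {"travel": [-0.1475,0.03,0.05],"turn": [0,0,3.5]},
    {"travel": [-0.1475,0.03,0.05],"turn": [0,0,3.5]},
    {"travel": [-0.1475,0.03,0.05],"turn": [0,0,3.5]},
    {"travel": [-0.1475,0.03,0.05],"turn": [0,0,3.5]},
  ],
)

```text
time: 20.3
position: [0.4388, -0.3236, 0.1691]
tool_rot: [-2.469, -1.939, -0.002]
ft_force: [-0.6, 0.6, -0.2]
grip_width: 0.169
grip_force: 15.0
```

step_arm(
  commands=[
    {"travel": [0,0,0],"turn": [0,0,0]},
    {"travel": [0,0,0],"turn": [0,0,0]},
    {"travel": [0,0,0],"turn": [0,0,0]},
  ],
)

```text
time: 20.6
position: [0.4411, -0.3211, 0.172]
tool_rot: [2.462, 1.946, 0.0]
ft_force: [0.1, 0.3, -0.5]
grip_width: 0.176
grip_force: 15.0
```

Run:
```python
from h import *
goto(438.4,-326.5,60,76.3)
im=ctrl.get_image("scene")
cv2.imwrite('pics/s3.png',cv2.resize(im[170:320,200:400],None,fx=4,fy=4,interpolation=cv2.INTER_CUBIC)[:,:,::-1])
np.save("top3.npy",ctrl.get_image("top"))
```

```text
travel [-0.0057, -0.0017, 0.112] turn [0.15, 0.1, 0.36] dist 0.112 pos [ 0.4411 -0.3211  0.172 ] t 20.6 f [ 0.1  0.3 -0.5] grip 15.3 15.0
```

View pics/s3.png

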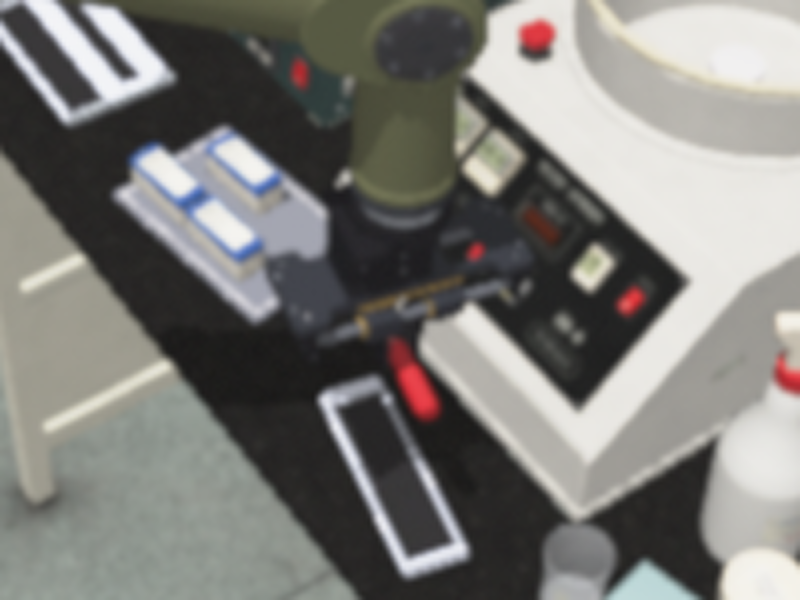

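The scene crop shows three boxes on the mat: C behind, A and B in front. The screwdriver hangs level, parallel to the rest. The coater's front is close to the gripper's body, so I'll check its height before going down.

Run:
```python
from h import *
for z in (0,.03,.05,.07,.09):print(z,np.round(cast([[344.5,298.8],[345.5,284.5]],z,"scene")*1000).tolist(),np.round(cast([[422.3,227.7],[429,224.5]],z)*1000).tolist())
im=np.load("top3.npy");cv2.imwrite("pics/c5.png",cv2.resize(im[195:285,225:385],None,fx=5,fy=5,interpolation=cv2.INTER_CUBIC)[:,:,::-1])
```

```text
0 [[543.0, -448.0], [583.0, -406.0]] [[533.0, -464.0], [543.0, -485.0]]
0.03 [[528.0, -462.0], [566.0, -421.0]] [[530.0, -453.0], [540.0, -474.0]]
0.05 [[517.0, -471.0], [555.0, -431.0]] [[528.0, -446.0], [538.0, -466.0]]
0.07 [[507.0, -481.0], [545.0, -441.0]] [[526.0, -439.0], [536.0, -458.0]]
0.09 [[497.0, -490.0], [534.0, -450.0]] [[524.0, -431.0], [533.0, -451.0]]
```

View pics/c5.png

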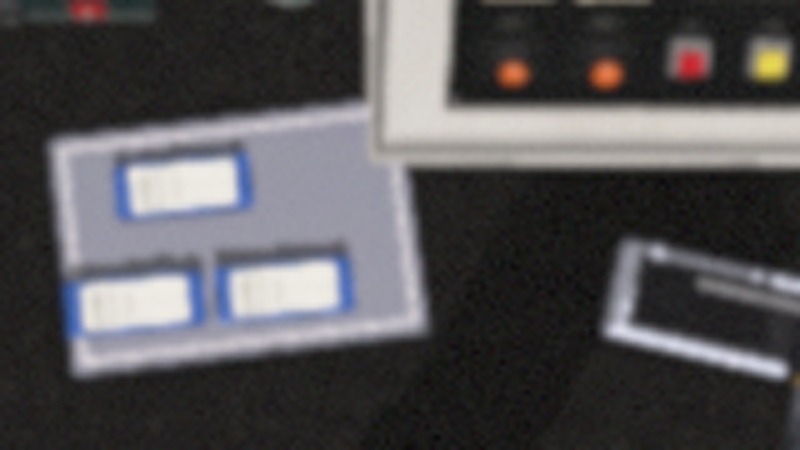

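Triangulated, the coater's front face is at x≈527–533 and up to about 0.09 m high, so a level gripper would graze it. I'll tilt the tool 8° away from the coater and aim 5 mm toward the robot.

step_arm(
  commands=[
    {"travel": [-0.006,-0.007,0.01],"turn": [-8,0,0.4]},
    {"travel": [-0.006,-0.007,0.03],"turn": [-8,0,0.4]},
    {"travel": [-0.006,-0.007,0.06],"turn": [-8,0,0.4]},
    {"travel": [-0.006,-0.007,0.09],"turn": [-8,0,0.4]},
    {"travel": [-0.006,-0.007,0.09],"turn": [-8,0,0.4]},
  ],
)

```text
time: 21.2
position: [0.4297, -0.3245, 0.0778]
tool_rot: [2.389, 1.871, 0.131]
ft_force: [0.3, -0.8, 0.1]
grip_width: 0.176
grip_force: 15.0
```

step_arm(
  commands=[
    {"travel": [0,0,0],"turn": [0,0,0]},
    {"travel": [0,0,0],"turn": [0,0,0]},
    {"travel": [0,0,0],"turn": [0,0,0]},
  ],
)

```text
time: 21.5
position: [0.4336, -0.3275, 0.0829]
tool_rot: [2.381, 1.865, 0.132]
ft_force: [-0.7, 0.0, 0.9]
grip_width: 0.171
grip_force: 15.0
```

Run:
```python
from h import *
goto(433.5,-325.5,25,76.3)
im=ctrl.get_image("scene")
cv2.imwrite('pics/s4.png',cv2.resize(im[210:330,240:400],None,fx=5,fy=5,interpolation=cv2.INTER_CUBIC)[:,:,::-1])
```

```text
travel [0.002, -0.0088, 0.0572] turn [8.25, 0.12, -0.17] dist 0.058 pos [ 0.4336 -0.3275  0.0829] t 21.5 f [-0.7  0.   0.9] grip 14.9 15.0
```

View pics/s4.png

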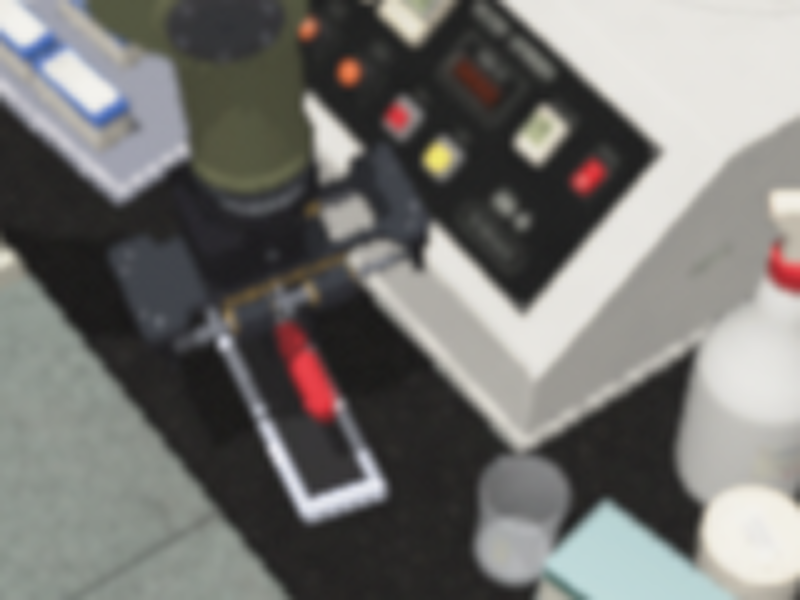

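step_arm(
  commands=[
    {"travel": [0.001,-0.003,0.02],"turn": [0,0,0]},
    {"travel": [0.002,-0.006,0.04],"turn": [0,0,0]},
    {"travel": [0.002,-0.006,0.04],"turn": [0,0,0]},
    {"travel": [0.002,-0.006,0.04],"turn": [0,0,0]},
  ],
)

```text
time: 21.95
position: [0.433, -0.3248, 0.0413]
tool_rot: [2.383, 1.866, 0.133]
ft_force: [0.2, -0.4, -0.3]
grip_width: 0.174
grip_force: 15.0
```

Run:
```python
from h import *
goto(433.5,-325.5,24,76.3)
im=ctrl.get_image("top")
cv2.imwrite('pics/c6.png',cv2.resize(im[200:290,320:440],None,fx=6,fy=6,interpolation=cv2.INTER_CUBIC)[:,:,::-1])
```

```text
travel [-0.0005, -0.0018, 0.0173] turn [8.13, 0.01, -0.18] dist 0.017 pos [ 0.433  -0.3248  0.0413] t 21.95 f [ 0.2 -0.4 -0.3] grip 15.2 15.0
```

View pics/c6.png

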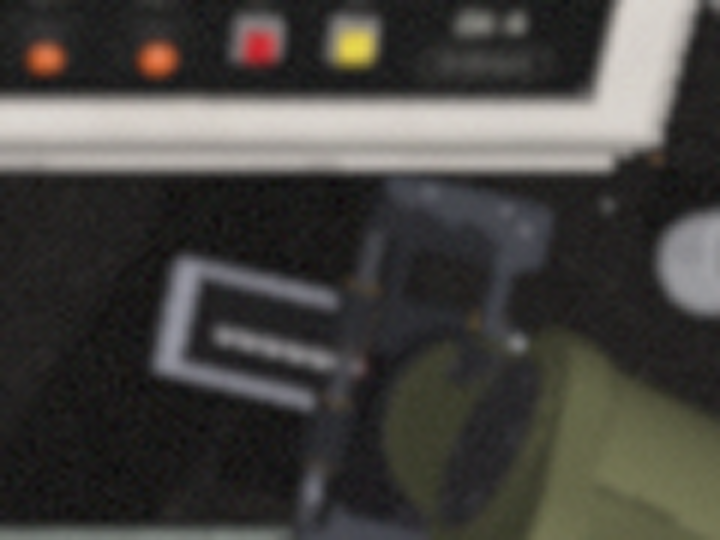

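The gripper's end clears the coater's front in the top view (edge at crop v≈180 against 168). The blade lies along the rest. Now the last part down.

step_arm(
  commands=[
    {"travel": [-0.0005,-0.001,0.006],"turn": [0,0,0]},
    {"travel": [-0.0005,-0.002,0.012],"turn": [0,0,0]},
    {"travel": [-0.0005,-0.002,0.017],"turn": [0,0,0]},
    {"travel": [-0.0005,-0.002,0.017],"turn": [0,0,0]},
  ],
)

```text
time: 22.4
position: [0.4324, -0.3249, 0.0227]
tool_rot: [2.385, 1.867, 0.132]
ft_force: [0.4, -0.2, -0.2]
grip_width: 0.178
grip_force: 15.0
```

```bash
python3 -c "
from h import *
goto(433.5,-325.5,24,76.3)"
```

```text
travel [-0.0003, 0.0013, -0.0011] turn [8.04, -0.04, -0.19] dist 0.002 pos [ 0.4324 -0.3249  0.0227] t 22.4 f [ 0.4 -0.2 -0.2] grip 15.5 15.0
```

step_arm(
  commands=[
    {"travel": [0,0,0.0015],"turn": [0,0,0]},
    {"travel": [0,0,0.0015],"turn": [0,0,0]},
  ],
)

```text
time: 22.6
position: [0.4331, -0.3253, 0.022]
tool_rot: [2.384, 1.866, 0.132]
ft_force: [-0.8, 1.1, -0.1]
grip_width: 0.177
grip_force: 15.0
```

step_arm(
  commands=[
    {"travel": [0,0,0],"turn": [0,0,0]},
    {"travel": [0,0,0],"turn": [0,0,0]},
    {"travel": [0,0,0],"turn": [0,0,0]},
    {"travel": [0,0,0],"turn": [0,0,0]},
  ],
  gripper=0.34,
)

```text
time: 23.0
position: [0.4333, -0.3255, 0.0223]
tool_rot: [2.383, 1.866, 0.132]
ft_force: [0.1, 0.1, 0.3]
grip_width: 0.329
grip_force: 0.2
```

step_arm(
  commands=[
    {"travel": [0,0,-0.01],"turn": [0,0,0]},
    {"travel": [0,0,-0.03],"turn": [0,0,0]},
    {"travel": [0,0,-0.06],"turn": [0,0,0]},
    {"travel": [0,0,-0.1],"turn": [0,0,0]},
    {"travel": [0,0,-0.14],"turn": [0,0,0]},
  ],
)

```text
time: 23.5
position: [0.4136, -0.3199, 0.1623]
tool_rot: [2.383, 1.868, 0.133]
ft_force: [0.5, -1.3, 0.1]
grip_width: 0.344
grip_force: 0.0
```

```bash
python3 -c "
from h import *
goto(440,-175,210,80)"
```

```text
travel [0.1471, -0.0022, -0.0484] turn [8.09, 0.24, -3.83] dist 0.155 pos [ 0.4136 -0.3199  0.1623] t 23.5 f [ 0.5 -1.3  0.1] grip 29.9 0.0
```

step_arm(
  commands=[
    {"travel": [0.147,-0.002,-0.048],"turn": [8.1,0,-3.8]},
    {"travel": [0.147,-0.002,-0.048],"turn": [8.1,0,-3.8]},
    {"travel": [0.147,-0.002,-0.048],"turn": [8.1,0,-3.8]},
    {"travel": [0.147,-0.002,-0.048],"turn": [8.1,0,-3.8]},
    {"travel": [0.147,-0.002,-0.048],"turn": [8.1,0,-3.8]},
  ],
)

```text
time: 24.0
position: [0.4414, -0.1744, 0.209]
tool_rot: [2.4, 2.018, -0.007]
ft_force: [-0.4, -0.7, -0.2]
grip_width: 0.344
grip_force: 0.0
```

Run:
```python
from h import *
goto(450,30,180,95.4)
im=ctrl.get_image("top");hsv=cv2.cvtColor(im,cv2.COLOR_RGB2HSV);H,S,V=cv2.split(hsv)
m=np.zeros_like(V);red=((H<8)|(H>172))&(S>110);m[238:280,335:420]=red[238:280,335:420];print("red",rect(m,.014))
cv2.imwrite('pics/c7.png',cv2.resize(im[195:285,225:425],None,fx=4,fy=4,interpolation=cv2.INTER_CUBIC)[:,:,::-1])
```

```text
travel [0.2031, -0.0267, 0.0275] turn [0.02, 0.42, -15.27] dist 0.207 pos [ 0.4414 -0.1744  0.209 ] t 24.0 f [-0.4 -0.7 -0.2] grip 29.9 0.0
red (array([ 415.9, -395.5]), array([2.9, 5.9]), 87.74, [[412.8999938964844, -396.79998779296875], [418.79998779296875, -397.1000061035156], [418.8999938964844, -394.1000061035156], [413.0, -393.8999938964844]])
```

View pics/c7.png

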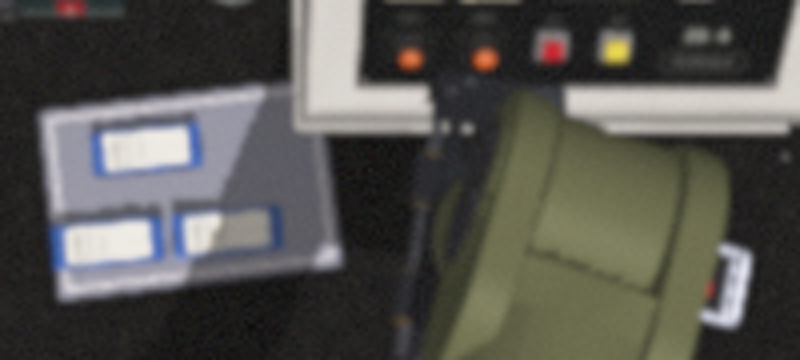

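The mat shows C at crop x 93–201, A at 52–162 and B at 175–281, all upright. The visible red end of the screwdriver, near (416,-396), fits a centred lay. I'll confirm that numerically once the arm is clear.

Run:
```python
from h import *
c=lambda a,b:225+a/4
for n,a,b,v in(("C",93,201,148),("A",52,162,241),("B",175,281,231)):
    e=cast([[225+a/4,195+v/4],[225+b/4,195+v/4]],.04)*1000;print(n,e.round().tolist(),e.mean(0).round(1))
```

```text
C [[516.0, 56.0], [516.0, -22.0]] [516.1  17.3]
A [[449.0, 85.0], [449.0, 6.0]] [449.2  45.5]
B [[456.0, -3.0], [456.0, -79.0]] [456.4 -41.3]
```

step_arm(
  commands=[
    {"travel": [0.203,-0.0265,0.0275],"turn": [0,0,-15.3]},
    {"travel": [0.203,-0.0265,0.0275],"turn": [0,0,-15.3]},
    {"travel": [0.203,-0.0265,0.0275],"turn": [0,0,-15.3]},
    {"travel": [0.203,-0.0265,0.0275],"turn": [0,0,-15.3]},
    {"travel": [0.203,-0.0265,0.0275],"turn": [0,0,-15.3]},
  ],
  gripper=0.6,
)

```text
time: 24.55
position: [0.4495, 0.0332, 0.1789]
tool_rot: [2.111, 2.326, -0.005]
ft_force: [-0.3, -0.2, -0.1]
grip_width: 0.592
grip_force: 0.0
```

Run:
```python
from h import *
goto(450.5,43,140,95.4)
im=ctrl.get_image("top");np.save("top8.npy",im);hsv=cv2.cvtColor(im,cv2.COLOR_RGB2HSV);H,S,V=cv2.split(hsv)
m=np.zeros_like(V);red=((H<8)|(H>172))&(S>110);m[238:280,335:420]=red[238:280,335:420];print("red",rect(m,.014))
m[:]=0;m[240:280,340:416]=(V>110)[240:280,340:416];print("rest frame",rect(m,.005))
print("rows of V along rest axis")
```

```text
travel [0.0097, 0.002, 0.0389] turn [-0.11, 0.17, 0.16] dist 0.04 pos [0.4495 0.0332 0.1789] t 24.55 f [-0.3 -0.2 -0.1] grip 51.5 0.0
red (array([ 425.2, -361.2]), array([23.5, 75.1]), -13.99, [[404.70001220703125, -394.79998779296875], [427.5, -400.3999938964844], [445.70001220703125, -327.6000061035156], [422.8999938964844, -321.8999938964844]])
rest frame (array([ 438.1, -329.4]), array([ 61.8, 195.9]), -13.47, [[385.29998779296875, -417.3999938964844], [445.29998779296875, -431.79998779296875], [490.8999938964844, -241.3000030517578], [430.8999938964844, -226.89999389648438]])
rows of V along rest axis
```

Screwdriver middle works out at about (433,-327), roughly 5 mm off centre and aligned with the rest, so it's good. Rebuilding now, starting with box A.

step_arm(
  commands=[
    {"travel": [0.0105,0.002,0.05],"turn": [0,0,0]},
    {"travel": [0.0105,0.002,0.09],"turn": [0,0,0]},
    {"travel": [0.0105,0.002,0.125],"turn": [0,0,0]},
    {"travel": [0.0105,0.002,0.148],"turn": [0,0,0]},
    {"travel": [0.0105,0.002,0.148],"turn": [0,0,0]},
  ],
)

```text
time: 25.1
position: [0.4481, 0.036, 0.0279]
tool_rot: [-2.119, -2.313, 0.013]
ft_force: [-1.0, -1.0, 0.3]
grip_width: 0.601
grip_force: 0.0
```

Run:
```python
from h import *
goto(450.5,45,26,95.4)
im=np.load("top8.npy");hsv=cv2.cvtColor(im,cv2.COLOR_RGB2HSV);H,S,V=cv2.split(hsv)
for th in(130,160):
  m=np.zeros_like(V);red=((H<8)|(H>172))&(S>th)&(V>80);m[238:280,335:420]=red[238:280,335:420];print("red",rect(m,.014)[:3])
```

```text
travel [0.0088, 0.0032, 0.0019] turn [-0.53, 0.12, -0.37] dist 0.01 pos [0.4481 0.036  0.0279] t 25.1 f [-1.  -1.   0.3] grip 52.3 0.0
red (array([ 425.1, -361.5]), array([22.1, 74.5]), -13.99)
red (array([ 425.2, -361.1]), array([19.3, 72.9]), -13.97)
```

step_arm(
  commands=[
    {"travel": [0.004,0.002,0.002],"turn": [0,0,0]},
    {"travel": [0.004,0.002,0.002],"turn": [0,0,0]},
    {"travel": [0.004,0.002,0.002],"turn": [0,0,0]},
  ],
)

```text
time: 25.4
position: [0.454, 0.0422, 0.0307]
tool_rot: [2.116, 2.316, -0.005]
ft_force: [0.3, -1.3, 0.6]
grip_width: 0.599
grip_force: 0.0
```

step_arm(
  commands=[
    {"travel": [0,0,0],"turn": [0,0,0]},
    {"travel": [0,0,0],"turn": [0,0,0]},
    {"travel": [0,0,0],"turn": [0,0,0]},
    {"travel": [0,0,0],"turn": [0,0,0]},
    {"travel": [0,0,0],"turn": [0,0,0]},
  ],
  gripper=0.2,
)

```text
time: 25.9
position: [0.4526, 0.0425, 0.0296]
tool_rot: [2.117, 2.318, -0.007]
ft_force: [-1.7, -0.9, 4.1]
grip_width: 0.362
grip_force: 15.0
```

step_arm(
  commands=[
    {"travel": [0,0,-0.003],"turn": [0,0,0]},
    {"travel": [0,0,-0.03],"turn": [0,0,0]},
    {"travel": [0,0,-0.07],"turn": [0,0,0]},
    {"travel": [0,0,-0.11],"turn": [0,0,0]},
    {"travel": [0,0,-0.11],"turn": [0,0,0]},
  ],
)

```text
time: 26.4
position: [0.4566, 0.0434, 0.1438]
tool_rot: [2.111, 2.31, -0.001]
ft_force: [0.6, -0.8, -0.7]
grip_width: 0.361
grip_force: 15.0
```

```bash
python3 -c "
from h import *
goto(451.8,333.6,140,88.2)"
```

```text
travel [0.2895, 0.0213, 0.0012] turn [0.46, 0.52, 6.97] dist 0.29 pos [0.4566 0.0434 0.1438] t 26.4 f [ 0.6 -0.8 -0.7] grip 31.4 15.0
```

step_arm(
  commands=[
    {"travel": [0.2875,0.021,0],"turn": [0.4,0.4,7]},
    {"travel": [0.2875,0.021,0],"turn": [0.4,0.4,7]},
    {"travel": [0.2875,0.021,0],"turn": [0.4,0.4,7]},
    {"travel": [0.2875,0.021,0],"turn": [0.4,0.4,7]},
    {"travel": [0.2875,0.021,0],"turn": [0.4,0.4,7]},
  ],
)

```text
time: 26.9
position: [0.4482, 0.2845, 0.137]
tool_rot: [-2.252, -2.18, 0.009]
ft_force: [1.1, -0.4, 0.1]
grip_width: 0.358
grip_force: 15.0
```

step_arm(
  commands=[
    {"travel": [0.04,0.003,0],"turn": [0,0,0]},
    {"travel": [0.04,0.003,0],"turn": [0,0,0]},
    {"travel": [0.04,0.003,0],"turn": [0,0,0]},
    {"travel": [0.04,0.003,0],"turn": [0,0,0]},
  ],
)

```text
time: 27.3
position: [0.4531, 0.3213, 0.1374]
tool_rot: [-2.253, -2.18, 0.01]
ft_force: [-0.0, -0.5, -1.0]
grip_width: 0.365
grip_force: 15.0
```

```bash
python3 -c "
from h import *
goto(451.8,331.6,60,88.2)"
```

```text
travel [0.0102, -0.0009, 0.0774] turn [-0.52, -0.01, -0.08] dist 0.078 pos [0.4531 0.3213 0.1374] t 27.3 f [-0.  -0.5 -1. ] grip 31.8 15.0
```

step_arm(
  commands=[
    {"travel": [0.01,-0.001,0.04],"turn": [-0.5,0,0]},
    {"travel": [0.01,-0.001,0.077],"turn": [-0.5,0,0]},
    {"travel": [0.01,-0.001,0.077],"turn": [-0.5,0,0]},
    {"travel": [0.01,-0.001,0.077],"turn": [-0.5,0,0]},
    {"travel": [0.01,-0.001,0.077],"turn": [-0.5,0,0]},
  ],
)

```text
time: 27.8
position: [0.4532, 0.333, 0.0634]
tool_rot: [-2.258, -2.184, -0.007]
ft_force: [0.8, -0.3, -1.6]
grip_width: 0.364
grip_force: 15.0
```

```bash
python3 -c "
from h import *
goto(451.8,331.6,32.5,88.2)"
```

```text
travel [-0.0016, -0.0015, 0.0309] turn [0.18, -0.19, -0.12] dist 0.031 pos [0.4532 0.333  0.0634] t 27.8 f [ 0.8 -0.3 -1.6] grip 31.6 15.0
```

step_arm(
  commands=[
    {"travel": [-0.0015,-0.0015,0.02],"turn": [0,0,0]},
    {"travel": [-0.0015,-0.0015,0.031],"turn": [0,0,0]},
    {"travel": [-0.0015,-0.0015,0.031],"turn": [0,0,0]},
    {"travel": [-0.0015,-0.0015,0.031],"turn": [0,0,0]},
  ],
)

```text
time: 28.2
position: [0.4505, 0.3319, 0.0312]
tool_rot: [-2.256, -2.185, -0.004]
ft_force: [-0.2, 0.0, -0.8]
grip_width: 0.366
grip_force: 15.0
```

step_arm(
  commands=[
    {"travel": [0,0,0],"turn": [0,0,0]},
    {"travel": [0,0,0],"turn": [0,0,0]},
    {"travel": [0,0,0],"turn": [0,0,0]},
    {"travel": [0,0,0],"turn": [0,0,0]},
    {"travel": [0,0,0],"turn": [0,0,0]},
  ],
  gripper=0.6,
)

```text
time: 28.7
position: [0.4501, 0.3318, 0.0305]
tool_rot: [-2.256, -2.186, -0.003]
ft_force: [0.5, 0.1, -0.9]
grip_width: 0.59
grip_force: 0.0
```

step_arm(
  commands=[
    {"travel": [0,0,-0.03],"turn": [0,0,0]},
    {"travel": [0,0,-0.07],"turn": [0,0,0]},
    {"travel": [0,0,-0.11],"turn": [0,0,0]},
    {"travel": [0,0,-0.11],"turn": [0,0,0]},
  ],
)

```text
time: 29.1
position: [0.4522, 0.3344, 0.1457]
tool_rot: [2.255, 2.186, 0.017]
ft_force: [0.1, 0.4, 0.2]
grip_width: 0.601
grip_force: 0.0
```

```bash
python3 -c "
from h import *
goto(456.5,-31.5,140,95.4)"
```

```text
travel [-0.3656, 0.0157, 0.0032] turn [0.48, -0.37, -7.19] dist 0.366 pos [0.4522 0.3344 0.1457] t 29.1 f [0.1 0.4 0.2] grip 52.3 0.0
```

step_arm(
  commands=[
    {"travel": [-0.366,0.0155,0.003],"turn": [0.5,-0.3,-7.2]},
    {"travel": [-0.366,0.0155,0.003],"turn": [0.5,-0.3,-7.2]},
    {"travel": [-0.366,0.0155,0.003],"turn": [0.5,-0.3,-7.2]},
    {"travel": [-0.366,0.0155,0.003],"turn": [0.5,-0.3,-7.2]},
    {"travel": [-0.366,0.0155,0.003],"turn": [0.5,-0.3,-7.2]},
  ],
)

```text
time: 29.6
position: [0.4521, 0.0796, 0.1372]
tool_rot: [-2.112, -2.321, 0.013]
ft_force: [1.4, 0.1, 0.2]
grip_width: 0.602
grip_force: 0.0
```

step_arm(
  commands=[
    {"travel": [-0.116,0.005,0],"turn": [0,0,0]},
    {"travel": [-0.116,0.005,0],"turn": [0,0,0]},
    {"travel": [-0.116,0.005,0],"turn": [0,0,0]},
    {"travel": [-0.116,0.005,0],"turn": [0,0,0]},
    {"travel": [-0.116,0.005,0],"turn": [0,0,0]},
  ],
)

```text
time: 30.1
position: [0.4683, -0.032, 0.1379]
tool_rot: [-2.11, -2.321, 0.011]
ft_force: [0.1, 1.1, 0.7]
grip_width: 0.6
grip_force: 0.0
```

Run:
```python
from h import *
goto(456.5,-31.5,60,95.4)
im=ctrl.get_image("top");V=cv2.cvtColor(im,cv2.COLOR_RGB2HSV)[:,:,2];H,S,_=cv2.split(cv2.cvtColor(im,cv2.COLOR_RGB2HSV))
np.save("top9.npy",im)
b=((H>95)&(H<130)&(S>90)&(V>60)).astype(np.uint8);m=np.zeros_like(b);m[240:272,130:212]=b[240:272,130:212]
ys,xs=np.nonzero(m);print("blue u",xs.min(),xs.max(),"v",ys.min(),ys.max(),cast([[xs.min()-.5,np.mean(ys)],[xs.max()+.5,np.mean(ys)]],.042)*1000)
```

```text
travel [0.0018, -0.0111, 0.078] turn [-0.49, 0.08, 0.05] dist 0.079 pos [ 0.4683 -0.032   0.1379] t 30.1 f [0.1 1.1 0.7] grip 52.2 0.0
blue u 135 164 v 250 260 [[450.14218161 379.49404629]
 [450.20032035 294.26473294]]
```

step_arm(
  commands=[
    {"travel": [0.002,-0.011,0.03],"turn": [-0.5,0,0]},
    {"travel": [0.002,-0.011,0.07],"turn": [-0.5,0,0]},
    {"travel": [0.002,-0.011,0.1],"turn": [-0.5,0,0]},
    {"travel": [0.002,-0.011,0.108],"turn": [-0.5,0,0]},
    {"travel": [0.002,-0.011,0.108],"turn": [-0.5,0,0]},
  ],
)

```text
time: 30.65
position: [0.4559, -0.0306, 0.0298]
tool_rot: [-2.11, -2.327, 0.002]
ft_force: [0.3, 0.6, -0.3]
grip_width: 0.599
grip_force: 0.0
```

step_arm(
  commands=[
    {"travel": [0,0,0],"turn": [0,0,0]},
    {"travel": [0,0,0],"turn": [0,0,0]},
    {"travel": [0,0,0],"turn": [0,0,0]},
    {"travel": [0,0,0],"turn": [0,0,0]},
    {"travel": [0,0,0],"turn": [0,0,0]},
  ],
  gripper=0.2,
)

```text
time: 31.15
position: [0.4575, -0.0332, 0.0312]
tool_rot: [2.112, 2.32, -0.002]
ft_force: [-0.6, -0.8, 6.7]
grip_width: 0.359
grip_force: 15.0
```

step_arm(
  commands=[
    {"travel": [0,0,-0.003],"turn": [0,0,0]},
    {"travel": [0,0,-0.03],"turn": [0,0,0]},
    {"travel": [0,0,-0.07],"turn": [0,0,0]},
    {"travel": [0,0,-0.11],"turn": [0,0,0]},
    {"travel": [0,0,-0.11],"turn": [0,0,0]},
  ],
)

```text
time: 31.65
position: [0.4599, -0.0331, 0.1446]
tool_rot: [2.107, 2.314, -0.001]
ft_force: [0.8, -1.1, -0.3]
grip_width: 0.359
grip_force: 15.0
```

```bash
python3 -c "
from h import *
goto(449.2,253,140,88.2)"
```

```text
travel [0.2859, 0.016, 0.0021] turn [0.47, 0.5, 7.15] dist 0.286 pos [ 0.4599 -0.0331  0.1446] t 31.65 f [ 0.8 -1.1 -0.3] grip 31.2 15.0
```

step_arm(
  commands=[
    {"travel": [0.284,0.016,0],"turn": [0.4,0.4,7.2]},
    {"travel": [0.284,0.016,0],"turn": [0.4,0.4,7.2]},
    {"travel": [0.284,0.016,0],"turn": [0.4,0.4,7.2]},
    {"travel": [0.284,0.016,0],"turn": [0.4,0.4,7.2]},
    {"travel": [0.284,0.016,0],"turn": [0.4,0.4,7.2]},
  ],
)

```text
time: 32.15
position: [0.4466, 0.2167, 0.1387]
tool_rot: [-2.253, -2.18, 0.005]
ft_force: [1.2, -0.3, -1.1]
grip_width: 0.358
grip_force: 15.0
```

step_arm(
  commands=[
    {"travel": [0.034,0.002,0],"turn": [0,0,0]},
    {"travel": [0.034,0.002,0],"turn": [0,0,0]},
    {"travel": [0.034,0.002,0],"turn": [0,0,0]},
    {"travel": [0.034,0.002,0],"turn": [0,0,0]},
  ],
)

```text
time: 32.55
position: [0.4502, 0.2478, 0.1389]
tool_rot: [-2.253, -2.179, 0.006]
ft_force: [0.5, -0.6, -0.1]
grip_width: 0.358
grip_force: 15.0
```

```bash
python3 -c "
from h import *
goto(449.2,251,60,88.2)"
```

```text
travel [0.003, -0.0005, 0.0789] turn [-0.43, -0.13, -0.1] dist 0.079 pos [0.4502 0.2478 0.1389] t 32.55 f [ 0.5 -0.6 -0.1] grip 31.1 15.0
```

step_arm(
  commands=[
    {"travel": [0.003,-0.0005,0.04],"turn": [-0.4,0,0]},
    {"travel": [0.003,-0.0005,0.078],"turn": [-0.4,0,0]},
    {"travel": [0.003,-0.0005,0.078],"turn": [-0.4,0,0]},
    {"travel": [0.003,-0.0005,0.078],"turn": [-0.4,0,0]},
    {"travel": [0.003,-0.0005,0.078],"turn": [-0.4,0,0]},
  ],
)

```text
time: 33.05
position: [0.4509, 0.2527, 0.0636]
tool_rot: [-2.257, -2.183, -0.009]
ft_force: [-0.2, -0.2, 0.2]
grip_width: 0.356
grip_force: 15.0
```

```bash
python3 -c "
from h import *
goto(449.2,251,34,88.2)"
```

```text
travel [-0.0019, -0.0017, 0.0296] turn [0.18, -0.28, -0.11] dist 0.03 pos [0.4509 0.2527 0.0636] t 33.05 f [-0.2 -0.2  0.2] grip 31.0 15.0
```

step_arm(
  commands=[
    {"travel": [-0.002,-0.0015,0.02],"turn": [0,0,0]},
    {"travel": [-0.002,-0.0015,0.0295],"turn": [0,0,0]},
    {"travel": [-0.002,-0.0015,0.0295],"turn": [0,0,0]},
    {"travel": [-0.002,-0.0015,0.0295],"turn": [0,0,0]},
  ],
)

```text
time: 33.45
position: [0.4483, 0.2513, 0.033]
tool_rot: [-2.255, -2.185, -0.006]
ft_force: [0.7, 0.3, -1.3]
grip_width: 0.361
grip_force: 15.0
```

step_arm(
  commands=[
    {"travel": [0,0,0],"turn": [0,0,0]},
    {"travel": [0,0,0],"turn": [0,0,0]},
    {"travel": [0,0,0],"turn": [0,0,0]},
    {"travel": [0,0,0],"turn": [0,0,0]},
    {"travel": [0,0,0],"turn": [0,0,0]},
  ],
  gripper=0.6,
)

```text
time: 33.95
position: [0.4478, 0.2511, 0.0322]
tool_rot: [-2.254, -2.185, -0.005]
ft_force: [-0.4, -0.8, 0.4]
grip_width: 0.593
grip_force: 0.0
```

step_arm(
  commands=[
    {"travel": [0,0,-0.03],"turn": [0,0,0]},
    {"travel": [0,0,-0.07],"turn": [0,0,0]},
    {"travel": [0,0,-0.11],"turn": [0,0,0]},
    {"travel": [0,0,-0.11],"turn": [0,0,0]},
  ],
)

```text
time: 34.35
position: [0.4503, 0.2529, 0.147]
tool_rot: [2.255, 2.186, 0.017]
ft_force: [0.6, 0.3, 0.9]
grip_width: 0.597
grip_force: 0.0
```

```bash
python3 -c "
from h import *
goto(517,17,140,95.4)"
```

```text
travel [-0.2338, 0.074, 0.006] turn [0.5, -0.37, -7.2] dist 0.245 pos [0.4503 0.2529 0.147 ] t 34.35 f [0.6 0.3 0.9] grip 51.9 0.0
```

step_arm(
  commands=[
    {"travel": [-0.234,0.074,0.004],"turn": [0.5,-0.3,-7.2]},
    {"travel": [-0.234,0.074,0.004],"turn": [0.5,-0.3,-7.2]},
    {"travel": [-0.234,0.074,0.004],"turn": [0.5,-0.3,-7.2]},
    {"travel": [-0.234,0.074,0.004],"turn": [0.5,-0.3,-7.2]},
    {"travel": [-0.234,0.074,0.004],"turn": [0.5,-0.3,-7.2]},
  ],
)

```text
time: 34.85
position: [0.5142, 0.0115, 0.1368]
tool_rot: [-2.113, -2.319, 0.012]
ft_force: [0.3, 0.6, 0.6]
grip_width: 0.602
grip_force: 0.0
```

step_arm(
  commands=[
    {"travel": [0,0,0],"turn": [0,0,0]},
    {"travel": [0,0,0],"turn": [0,0,0]},
    {"travel": [0,0,0],"turn": [0,0,0]},
  ],
)

```text
time: 35.15
position: [0.5137, 0.0159, 0.1371]
tool_rot: [-2.108, -2.321, 0.01]
ft_force: [0.8, 0.1, 0.1]
grip_width: 0.602
grip_force: 0.0
```

Run:
```python
from h import *
goto(517,17,60,95.4)
im=ctrl.get_image("top");H,S,V=cv2.split(cv2.cvtColor(im,cv2.COLOR_RGB2HSV))
b=((H>95)&(H<130)&(S>90)&(V>60)).astype(np.uint8);m=np.zeros_like(b);m[240:272,130:212]=b[240:272,130:212]
n,_,st,ce=cv2.connectedComponentsWithStats(m)
for s,c in zip(st[1:],ce[1:]):
  if s[4]>4: print(s.tolist(),np.round(c,1),np.round(cast(c,.042)*1000),np.round(cast([[s[0]-.5,c[1]],[s[0]+s[2]-.5,c[1]]],.042)[:,1]*1000))
```

```text
travel [0.0008, 0.0041, 0.077] turn [-0.49, 0.01, 0.1] dist 0.077 pos [0.5137 0.0159 0.1371] t 35.15 f [0.8 0.1 0.1] grip 52.4 0.0
[135, 250, 4, 10, 30] [137.  254.8] [[450. 372.]] [380. 368.]
[161, 250, 4, 11, 35] [162.8 255. ] [[450. 299.]] [306. 294.]
[168, 250, 4, 11, 34] [169.1 254.9] [[450. 281.]] [286. 274.]
[193, 251, 4, 11, 35] [194.8 256. ] [[447. 208.]] [214. 203.]
```

A and B now stand 91 mm apart, shifted about 3 mm from nominal, well inside tolerance. Next is box C, the top one.

step_arm(
  commands=[
    {"travel": [0.001,0.004,0.03],"turn": [-0.5,0,0]},
    {"travel": [0.001,0.004,0.07],"turn": [-0.5,0,0]},
    {"travel": [0.001,0.004,0.1],"turn": [-0.5,0,0]},
    {"travel": [0.001,0.004,0.108],"turn": [-0.5,0,0]},
    {"travel": [0.001,0.004,0.108],"turn": [-0.5,0,0]},
  ],
)

```text
time: 35.7
position: [0.5164, 0.0171, 0.0288]
tool_rot: [-2.111, -2.326, 0.001]
ft_force: [-0.0, -1.0, -0.7]
grip_width: 0.6
grip_force: 0.0
```

step_arm(
  commands=[
    {"travel": [0,0,0],"turn": [0,0,0]},
    {"travel": [0,0,0],"turn": [0,0,0]},
    {"travel": [0,0,0],"turn": [0,0,0]},
    {"travel": [0,0,0],"turn": [0,0,0]},
    {"travel": [0,0,0],"turn": [0,0,0]},
  ],
  gripper=0.2,
)

```text
time: 36.2
position: [0.5181, 0.0154, 0.0303]
tool_rot: [2.113, 2.321, 0.001]
ft_force: [-0.6, -0.6, 6.2]
grip_width: 0.362
grip_force: 15.0
```

step_arm(
  commands=[
    {"travel": [0,0,-0.003],"turn": [0,0,0]},
    {"travel": [0,0,-0.03],"turn": [0,0,0]},
    {"travel": [0,0,-0.07],"turn": [0,0,0]},
    {"travel": [0,0,-0.12],"turn": [0,0,0]},
    {"travel": [0,0,-0.13],"turn": [0,0,0]},
  ],
)

```text
time: 36.7
position: [0.52, 0.0167, 0.164]
tool_rot: [2.109, 2.319, 0.007]
ft_force: [1.0, 0.5, -0.3]
grip_width: 0.36
grip_force: 15.0
```

```bash
python3 -c "
from h import *
goto(450.3,289,160,88.2)"
```

```text
travel [0.2777, -0.0437, 0.003] turn [0.45, 0.1, 7.21] dist 0.281 pos [0.52   0.0167 0.164 ] t 36.7 f [ 1.   0.5 -0.3] grip 31.4 15.0
```

step_arm(
  commands=[
    {"travel": [0.276,-0.0435,0.003],"turn": [0.4,0,7.2]},
    {"travel": [0.276,-0.0435,0.003],"turn": [0.4,0,7.2]},
    {"travel": [0.276,-0.0435,0.003],"turn": [0.4,0,7.2]},
    {"travel": [0.276,-0.0435,0.003],"turn": [0.4,0,7.2]},
    {"travel": [0.276,-0.0435,0.003],"turn": [0.4,0,7.2]},
  ],
)

```text
time: 37.2
position: [0.4544, 0.2589, 0.1558]
tool_rot: [-2.255, -2.183, 0.01]
ft_force: [0.0, 0.9, -1.2]
grip_width: 0.365
grip_force: 15.0
```

step_arm(
  commands=[
    {"travel": [0.03,-0.005,0],"turn": [0,0,0]},
    {"travel": [0.03,-0.005,0],"turn": [0,0,0]},
    {"travel": [0.03,-0.005,0],"turn": [0,0,0]},
    {"travel": [0.03,-0.005,0],"turn": [0,0,0]},
  ],
)

```text
time: 37.6
position: [0.4516, 0.2864, 0.1557]
tool_rot: [-2.256, -2.182, 0.011]
ft_force: [-0.2, -0.4, -1.1]
grip_width: 0.362
grip_force: 15.0
```

```bash
python3 -c "
from h import *
goto(450.3,287.5,95,88.2)"
```

```text
travel [0.0012, -0.0009, 0.0607] turn [-0.39, 0.16, -0.11] dist 0.061 pos [0.4516 0.2864 0.1557] t 37.6 f [-0.2 -0.4 -1.1] grip 31.5 15.0
```

step_arm(
  commands=[
    {"travel": [0.001,-0.001,0.03],"turn": [-0.4,0,0]},
    {"travel": [0.001,-0.001,0.06],"turn": [-0.4,0,0]},
    {"travel": [0.001,-0.001,0.06],"turn": [-0.4,0,0]},
    {"travel": [0.001,-0.001,0.06],"turn": [-0.4,0,0]},
    {"travel": [0.001,-0.001,0.06],"turn": [-0.4,0,0]},
  ],
)

```text
time: 38.1
position: [0.4511, 0.289, 0.0978]
tool_rot: [2.256, 2.183, 0.003]
ft_force: [0.3, 1.0, -1.2]
grip_width: 0.36
grip_force: 15.0
```

```bash
python3 -c "
from h import *
goto(450.3,287.5,69.5,88.2)"
```

```text
travel [-0.0015, -0.0008, 0.0283] turn [0.15, 0.01, -0.09] dist 0.028 pos [0.4511 0.289  0.0978] t 38.1 f [ 0.3  1.  -1.2] grip 31.3 15.0
```

step_arm(
  commands=[
    {"travel": [-0.0015,-0.001,0.015],"turn": [0,0,0]},
    {"travel": [-0.0015,-0.001,0.024],"turn": [0,0,0]},
    {"travel": [-0.0015,-0.001,0.0285],"turn": [0,0,0]},
    {"travel": [-0.0015,-0.001,0.0285],"turn": [0,0,0]},
    {"travel": [-0.0015,-0.001,0.0285],"turn": [0,0,0]},
  ],
)

```text
time: 38.6
position: [0.4486, 0.2876, 0.0675]
tool_rot: [2.255, 2.186, -0.001]
ft_force: [0.2, 0.1, -0.8]
grip_width: 0.364
grip_force: 15.0
```

step_arm(
  commands=[
    {"travel": [0,0,0],"turn": [0,0,0]},
    {"travel": [0,0,0],"turn": [0,0,0]},
    {"travel": [0,0,0],"turn": [0,0,0]},
    {"travel": [0,0,0],"turn": [0,0,0]},
    {"travel": [0,0,0],"turn": [0,0,0]},
  ],
  gripper=0.6,
)

```text
time: 39.1
position: [0.4488, 0.2875, 0.0679]
tool_rot: [2.255, 2.185, -0.001]
ft_force: [-1.1, 0.9, 1.0]
grip_width: 0.589
grip_force: 0.0
```

step_arm(
  commands=[
    {"travel": [0,0,-0.02],"turn": [0,0,0]},
    {"travel": [0,0,-0.05],"turn": [0,0,0]},
    {"travel": [0,0,-0.09],"turn": [0,0,0]},
    {"travel": [0,0,-0.12],"turn": [0,0,0]},
  ],
)

```text
time: 39.5
position: [0.4488, 0.2882, 0.1898]
tool_rot: [2.254, 2.186, 0.001]
ft_force: [-0.3, -1.0, 0.4]
grip_width: 0.6
grip_force: 0.0
```

step_arm(
  commands=[
    {"travel": [-0.25,0,0],"turn": [0,0,0]},
    {"travel": [-0.25,0,0],"turn": [0,0,0]},
    {"travel": [-0.25,0,0],"turn": [0,0,0]},
    {"travel": [-0.25,0,0],"turn": [0,0,0]},
    {"travel": [-0.25,0,0],"turn": [0,0,0]},
  ],
)

```text
time: 40.0
position: [0.4407, 0.0376, 0.1887]
tool_rot: [2.253, 2.181, -0.003]
ft_force: [1.4, -1.2, -0.7]
grip_width: 0.605
grip_force: 0.0
```

Run:
```python
from h import *
goto(450,40,180,88.2)
im=ctrl.get_image("top");H,S,V=cv2.split(cv2.cvtColor(im,cv2.COLOR_RGB2HSV))
b=((H>95)&(H<130)&(S>90)&(V>60)).astype(np.uint8);m=np.zeros_like(b);m[240:272,130:212]=b[240:272,130:212]
n,_,st,ce=cv2.connectedComponentsWithStats(m)
for s,c in zip(st[1:],ce[1:]):
  if s[4]>4: print(s.tolist(),np.round(c,1),np.round(cast(c,.042)*1000),np.round(cast(c,.078)*1000))
m=np.zeros_like(V);red=((H<8)|(H>172))&(S>130)&(V>80);m[238:280,335:420]=red[238:280,335:420];print("red",rect(m,.014)[:3])
sc=ctrl.get_image("scene")
A=cv2.resize(im[200:290,100:420],None,fx=2.5,fy=2.5,interpolation=cv2.INTER_CUBIC)
B=cv2.resize(sc[120:320,180:400],None,fx=1.6,fy=1.6,interpolation=cv2.INTER_CUBIC)
C=np.zeros((225+320,800,3),np.uint8);C[:225]=A;C[225:,:352]=B;D=cv2.resize(sc[150:220,180:270],None,fx=4.5,fy=4.5);C[225:540,360:765]=D
cv2.imwrite("pics/fin.png",C[:,:,::-1])
```

```text
travel [0.0028, 0.0092, 0.0087] turn [0.18, 0.3, -0.07] dist 0.013 pos [0.4407 0.0376 0.1887] t 40.0 f [ 1.4 -1.2 -0.7] grip 52.7 0.0
[149, 249, 3, 12, 24] [149.5 254. ] [[452. 337.]] [[451. 326.]]
[136, 250, 3, 10, 29] [137.  254.7] [[451. 372.]] [[450. 360.]]
[174, 250, 4, 12, 36] [175.1 255.1] [[449. 264.]] [[448. 255.]]
[193, 251, 4, 11, 35] [194.8 256. ] [[447. 208.]] [[446. 201.]]
red (array([ 425.3, -360.9]), array([21.9, 74.4]), -15.2)
```

View pics/fin.png

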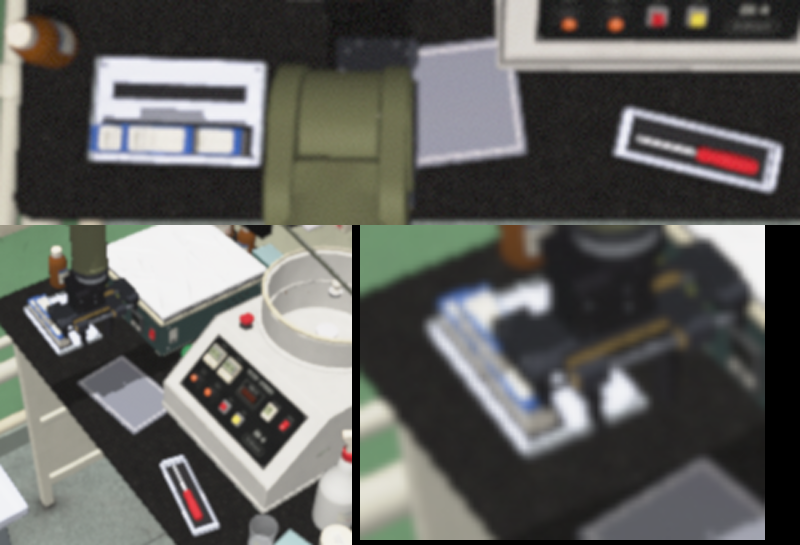

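The final picture matches the initial stack, shifted only 3–4 mm along y (blue bands at u 137/149.5/175/195 against 138/151/177/196 before). The screwdriver lies centred on the rest, the mat is empty, and the arm is clear.

```bash
python3 -c "
from bench import ctrl
print(ctrl.close_job())"
```

```text
the job is handed in; nothing more can be done
None
```

I handed the job in at about 40 s: the screwdriver lies about 5 mm off the middle of the tool rest, and the three boxes are restacked on the store board 3–4 mm from where they stood (my camera estimates, within tolerance); no verdict was returned.

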